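Load the bench shaker and latch its hood

TASK

Load the bench shaker: swing its latch out, lift the hood past its spring's over-centre point so that it stays open by itself, and lay every capped tube from the bench flat on the rubber mat inside, none on top of another and none sticking out. Then bring the hood fully down with the latch still swung out, and swing the latch home into its catch; leave the vial and the timer where they are.

Things in the scene. Friction and masses are not known exactly. Their poses are not given: they have to be found in the camera images.
- shaker: bench shaker, fixed: white base 190 mm deep (x -90 to +100), 220 wide, 45 high; origin at the centre of its underside, x to its back (hinge side), y to its left, z up; turned up to 0.2 rad. Closed hood: box over x -78 to +81, y -100 to +100, 50 to 108 mm over the worktop, clear top; open it stands upright behind the mat. Latch bracket on the right (-y), out to y -159
- mat_center (a point): centre of the top of the flat rimless black mat in the shaker, 48 mm over the worktop; mat 140 mm (shaker x) by 185 mm (shaker y), filling the inside of the hood (x -72 to +76, y -95 to +95); axes as the shaker. 55 mm headroom under the hood, tubes must lie wholly inside it to be clear of its walls as they come down; lengthwise along x up to four fit, their middles within 10 mm of this centre in x
- hood_hinge (a point): middle of the hood's hinge axis, 82 mm behind the mat centre and 55 mm over the worktop; axes as the shaker, the hinge runs along y
- hood_handle (a point): middle of the hood's handle: level round steel bar 12 mm thick, 80 mm long along the shaker's y, on two end stems 45 mm in front of the hood's front wall. Closed: 204 mm in front of the hinge axis and 41 mm above it (96 mm over the worktop); it turns with the hood about the hinge. Open it is on top, some 204 mm above the hinge, stems pointing down
- hood_body (a joint): hood angle in rad: 0 closed, 1.55 fully open (stop). Raising turns its front up and back about +y of hood_hinge. Over-centre spring and weight press it shut below about 1.1 rad and swing it open above; about 2 N at the handle at the start, damped
- latch_pivot (a point): pivot of the latch, on the shaker's right side at shaker x +20, y -140 mm; vertical axis
- latch_knob (a point): middle of the latch's upright round black knob, 15 mm thick, 46 mm long (81 to 127 mm over the worktop; this point 109), 75 mm from the pivot at the end of a flat level steel bar (top 76 mm over the worktop). Closed, it is towards the front (shaker -x) from the pivot, 32 mm clear of the hood's side; open, straight out to the right (-y)
- latch_body (a joint): latch angle in rad, counter-clockwise from above: 0 closed, bar fully home in the steel channel (catch) on the hood's side, where it really holds the hood down; 1.6 fully swung out. Turns with about 0.3 N at the knob and stays where it is left
- tube_a_mid (a point): middle of a capped clear conical tube that lies on its side: 119 mm long along y (cap at one end), 20 mm wide and high, 14 g; y is its long axis, z up at the start, this point 10 mm above what it lies on. It does not roll. Absent (None) in some runs, and then not part of the job
- tube_b_mid (a point): middle of a capped clear conical tube that lies on its side: 119 mm long along y (cap at one end), 20 mm wide and high, 14 g; y is its long axis, z up at the start, this point 10 mm above what it lies on. It does not roll. Absent (None) in some runs, and then not part of the job
- tube_c_mid (a point): middle of a capped clear conical tube that lies on its side: 119 mm long along y (cap at one end), 20 mm wide and high, 14 g; y is its long axis, z up at the start, this point 10 mm above what it lies on. It does not roll. Absent (None) in some runs, and then not part of the job
- tube_d_mid (a point): middle of a capped clear conical tube that lies on its side: 119 mm long along y (cap at one end), 20 mm wide and high, 14 g; y is its long axis, z up at the start, this point 10 mm above what it lies on. It does not roll. Absent (None) in some runs, and then not part of the job
- amber_vial: bystander: brown capped vial, 28 mm in diameter, 62 mm high, not a tube; origin at the centre of its underside
- lab_timer: bystander: white flat timer, 64 x 62 x 19 mm; origin at the centre of its underside
Things that resemble listed ones, but are neither listed nor needed, are in the scene too. What is shaped like the part that bears tube_b_mid but blue or red is not meant.

How it is judged:
By the outcome, as a careful person would: the job done as asked, in the order asked, and still so for the second after the job is handed in, with the robot touching nothing.
Of tube_a, tube_b, tube_c, tube_d only 2 to 4 are there at a start; the rules pass over those that are not, and their reading is None.
At some moment in a run one of tube_a, tube_b, tube_c, tube_d may be knocked a few centimetres aside while the robot is not near it.
Once in a run the grip may slacken for a moment while it holds something.
It also fails if it takes over 210 s, if anything falls off the work surface, if the arm or the gripper's body presses on something with over 40 N, if the wrist force passes 120 N, or if a joint passes its speed limit or range.

ROBOT

A 7-joint arm with a two-finger parallel gripper is mounted at the origin on a cart in front of the work surface, level with it; the furniture and walls round the work are solid. World frame = base frame: x ahead of the robot, y to its left, z up, the work surface at z = 0. Lengths are in m, angles in rad, forces in N, time in s.
With the tool pointing down it reaches from about 0.4 to 0.9 m from the base axis. Payload 5.5 kg.
Tool frame: the origin (TCP) lies on the mounting face of the last link; the fingertips stand 173 mm ahead of it and the grasp point (between the pads) lies 155 mm ahead of it; z points along the fingers, y is the direction in which the jaws open and shut (so a half turn about z gives the same grasp; the last joint's range is limited). The gripper opens to 85 mm and grips with 20 to 120 N. Pads are 22 mm wide; open, the fingers measure 114 mm over their backs; the gripper's body (76 mm by 85 mm) begins 54 mm behind the grasp point. The pads swing forward as they close: fully open they stand 13 mm farther back than shut.
Start: joints at [-0.993, 0.501, -0.427, 1.55, 0.221, 1.138, -0.21], TCP at [0.201, 0.618, 0.405] pointing down, gripper open.
Joint ranges: [-2.88, 2.88], [-0.31, 2.03], [-1.54, 1.56], [0.2, 2.42], [-1.41, 4.55], [0.19, 2.02], [-2.57, 2.57]. Speed limits (rad/s): [2.57, 2.57, 3.14, 3.14, 3.14, 3.14, 3.14].

INTERFACE

Orientations are given as a 3x3 rotation matrix whose columns are the frame's x, y, z axes.
In Python, from station import telemetry, capture, calibration, bot, look_for, spot_point gives the robot as it stands. The module is installed in compiled form; this text tells all that it offers.
- The arm moves only by the tool drive_tool, never from a script. Its arguments are lists of equal length, an entry for each row: "slide": the shift along the tool's x, y, z in cm, a list of three; "spin": the turn about the tool's z in degrees. In form: {"slide": [[x, y, z], ...], "spin": [spin, ...]}. A call has 1 to 20 rows; each row shifts and turns the commanded pose from where the row before left it, along the tool's axes as they then stand; what a row does not reach is not made up. A row lasts 1/10 s, in which the tool goes at most 50 mm and 8.59 degrees, less where a joint would pass 70% of its speed; a pose out of reach is approached as far as the arm can. A call is refused whole if a number of a shift passes 5 or a number of a turn 8.59, either way. A call with a gripper value outside its range is refused whole. "gripper" is the finger opening in cm, from 0 to 8.54, set as the call begins (left out, the last holds). The fingers move at their own pace and stop on an object; the grip force is fixed at half the most. Time passes only in rows, so rows that do not move let the fingers close. It gives the time, the measured TCP pose, the force and the opening at its end, in the units of the state.
- telemetry.state(): the state, without advancing time (a new reading comes with each control period).
- capture(name): name is "scene" or "top"; returns the picture (400x640x3 uint8, red, green, blue); there is no depth.
- calibration(name): a dict with "mtx" (3x3 intrinsics, pixels), "view" (4x4, takes a point from world to camera coordinates). Camera axes: x right, y up, looking along -z (the intrinsics and any distortion apply to the point x, -y, -z); pixel columns grow to the right and rows downward; lengths in m; the calibration is good to about 2 mm. A picture is of the moment at which its call begins. calibration takes no time and is no camera call.
- bot.finish_job(): hands the job in, once; it reports no verdict.
Trained networks look in the newest picture that a camera, given by its name, has taken for a name from the list of things; names that differ only in an ending like _2 or _b are one class to them, and where a whole thing is asked for, a point or a joint stands for the part that bears it (a point fixed in the world has none). Each returns a list of dicts, best first, with "confidence" (0 to 1); they miss things now and then, are a little off and sometimes report something else, mostly with a low value. They report only what shows in the picture. A call takes as long as a camera call. They do not tell look-alikes from the thing itself.
- look_for(name, camera): "centre" ([x, y, z] in m, in world coordinates, good to about 4 mm: the middle of the surface that is visible of it).
- spot_point(name, camera): "centre" ([x, y, z] in m, in world coordinates, good to about 4 mm: a listed point, or the origin of a listed thing).
The state is a dict: "time": time; "joint_pos": joint angles; "qd": joint speeds; "tau": joint torques, N m; "position": TCP position; "eef_rot": TCP orientation; "ft_force": force on the tool from outside, world axes, zero at the start; "moment": the same for the moment, N m; "gripper_width": finger opening in m.
Only numpy, scipy, OpenCV 4.12 (cv2) and the standard library are available. Lean on these libraries where they do the work, as an engineer would, in place of code of your own. Each camera call takes 0.05 s, during which the arm holds its last target.

## Working session

There is one attempt and no reset: what is moved stays moved. The work goes in short steps, Python scripts to look and compute and a tool call to move; the robot and the scene stay as the last step left them, time stands still between calls to the robot, and variables do not carry over. Pictures are saved under pics/ and viewed, and the job is handed in when it is done.

Besides the shell and the picture viewer there is one more tool, called as name([rows], argument=value, ...), one row to a line, values as JSON. drive_tool: Moves the arm, as the interface text tells. Its arguments: {"type":"object","properties":{"slide":{"type":"array","items":{"type":"array","items":{"type":"number"}}},"spin":{"type":"array","items":{"type":"number"}},"gripper":{"type":"number"}},"required":["slide","spin"]}

```bash
mkdir -p pics
cat > h.py <<'E'
import numpy as np, cv2
from station import telemetry, capture, calibration, bot, look_for, spot_point
def snap(cam,name,crop=None,scale=1):
    im=capture(cam); im=np.asarray(im)
    if crop: im=im[crop[1]:crop[3],crop[0]:crop[2]]
    im=cv2.resize(im,None,fx=scale,fy=scale,interpolation=cv2.INTER_CUBIC)
    cv2.imwrite('pics/'+name,cv2.cvtColor(im,cv2.COLOR_RGB2BGR))
def proj(p,cam):
    c=calibration(cam);V=np.array(c['view']);q=V@np.append(p,1);q=np.array([q[0],-q[1],-q[2]])
    u=np.array(c['mtx'])@q;return u[:2]/u[2]
def unproj(px,cam,z):
    c=calibration(cam);V=np.array(c['view']);K=np.array(c['mtx'])
    r=np.linalg.inv(K)@np.array([px[0],px[1],1.]);r=np.array([r[0],-r[1],-r[2]])
    R=V[:3,:3];o=-R.T@V[:3,3];d=R.T@r;return o+d*(z-o[2])/d[2]
E
python3 - <<'E'
from h import *
np.set_printoptions(precision=3,suppress=True)
snap('scene','s0.png');snap('top','t0.png')
s=telemetry.state();print(s['time'],s['position'],s['eef_rot'],s['gripper_width'])
for c in('scene','top'):
    k=calibration(c);print(k)
    for n in ['shaker','mat_center','hood_hinge','hood_handle','latch_pivot','latch_knob','tube_a_mid','amber_vial','lab_timer']:
        for d in spot_point(n,c): print(c,n,np.array(d['centre']),round(d['confidence'],2),proj(d['centre'],c), [k for k in d if k not in('centre','confidence')])
E
```

```text
0.1 [0.201 0.618 0.404] [[-0.951  0.31  -0.001]
 [ 0.31   0.951 -0.002]
 [ 0.    -0.002 -1.   ]] 0.08547750720340301
{'mtx': array([[421.38 ,   0.   , 326.244],
       [  0.   , 421.38 , 205.347],
       [  0.   ,   0.   ,   1.   ]]), 'view': array([[-0.596, -0.803,  0.015,  0.46 ],
       [ 0.346, -0.24 ,  0.907, -0.231],
       [-0.724,  0.546,  0.42 , -1.073],
       [ 0.   ,  0.   ,  0.   ,  1.   ]])}
scene shaker [ 0.541 -0.17   0.003] 0.56 [400.195 205.504] []
scene hood_hinge [ 0.616 -0.191  0.056] 0.74 [391.099 184.804] []
scene hood_handle [ 0.423 -0.148  0.095] 0.8 [423.363 194.569] []
scene latch_pivot [ 0.531 -0.312  0.068] 0.59 [429.958 182.035] []
scene latch_pivot [0.63  0.34  0.004] 0.44 [267.018 234.176] []
scene latch_pivot [ 0.542 -0.169  0.002] 0.42 [399.823 205.843] []
scene latch_knob [ 0.458 -0.299  0.107] 0.45 [444.749 178.877] []
{'mtx': array([[492.903,   0.   , 319.978],
       [  0.   , 492.903, 199.393],
       [  0.   ,   0.   ,   1.   ]]), 'view': array([[-0.311, -0.95 , -0.006,  0.346],
       [ 0.89 , -0.293,  0.349, -0.447],
       [-0.334,  0.103,  0.937, -1.842],
       [ 0.   ,  0.   ,  0.   ,  1.   ]])}
top shaker [ 0.534 -0.171  0.002] 0.88 [402.924 180.048] []
top hood_handle [ 0.46  -0.299  0.11 ] 0.74 [444.876 176.657] []
top hood_handle [ 0.42  -0.151  0.1  ] 0.65 [412.761 197.866] []
top latch_pivot [ 0.532 -0.312  0.072] 0.85 [438.566 163.605] []
top latch_knob [ 0.456 -0.297  0.113] 0.51 [444.962 177.442] []
top amber_vial [ 0.654  0.219 -0.001] 0.46 [304.215 182.333] []
top lab_timer [0.634 0.336 0.001] 0.55 [278.405 194.651] []
top lab_timer [ 0.456 -0.297  0.11 ] 0.49 [444.825 177.771] []
```

View pics/s0.png

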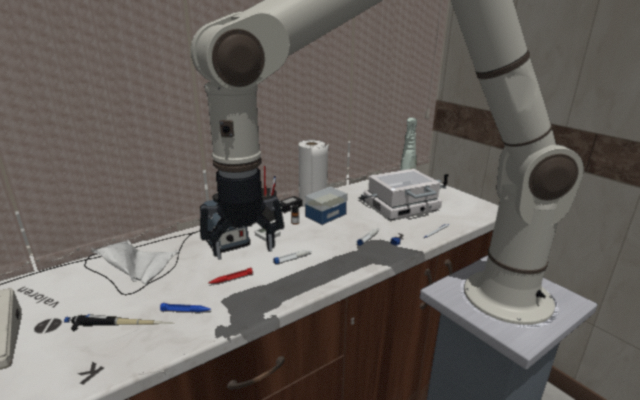

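View pics/t0.png

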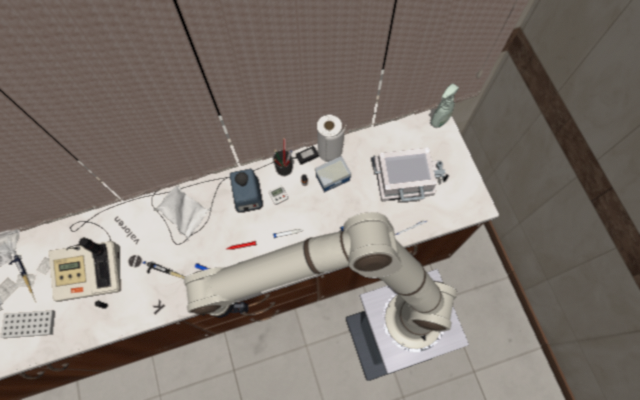

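Run:
```python
from h import *
np.set_printoptions(precision=3,suppress=True)
snap('scene','s1.png',(170,180,420,330),3.2);snap('top','t1.png',(200,140,480,330),2.8)
for c in('scene','top'):
    for f in (spot_point,look_for):
        for d in f('tube_a_mid',c): print(c,f.__name__,np.array(d['centre']),round(d['confidence'],2),proj(d['centre'],c))
```

```text
top call [ 0.421 -0.147  0.099] 0.2 [411.645 197.839]
```

View pics/s1.png

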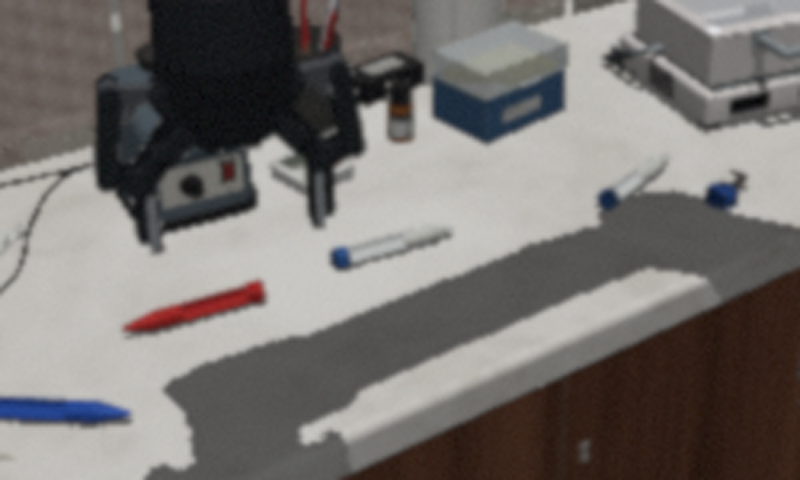

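View pics/t1.png

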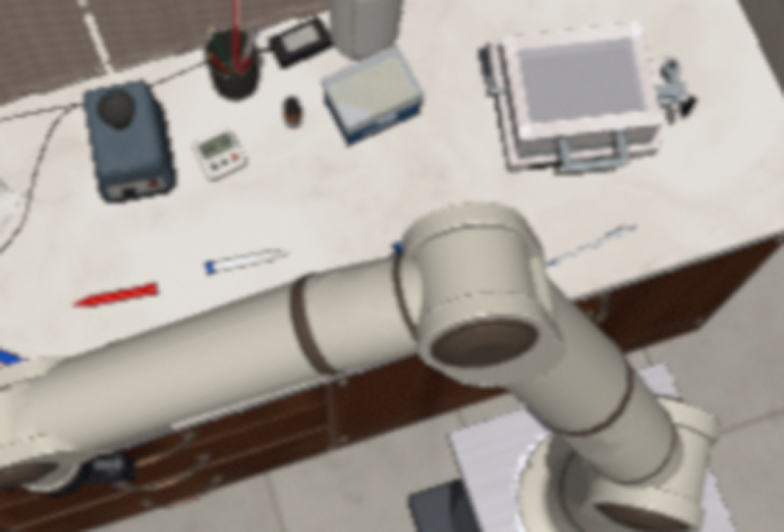

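In the scene picture, white tubes with blue caps lie at about (292,257) and (368,237), and there may be a third at (397,240). The look-alikes are a red pen or tube at (231,276), a blue one at (186,308), and a thin pen at (436,230). The shaker is at (405,193), with the knob at (445,178). The arm blocks part of the bench, so I'll start with the latch, which will also clear the view.

```bash
cat >> h.py <<'E'
np.set_printoptions(precision=3,suppress=True)
def plan(g, yaw_y=None, n=None):
    """g: grasp point world; yaw_y: world direction angle(deg) of tool y (mod 180). prints per-row slides (cm) & spin"""
    s=telemetry.state();R=np.array(s['eef_rot']);p=np.array(s['position'])+R[:,2]*.155
    a=np.degrees(np.arctan2(R[1,1],R[0,1]))
    d=0 if yaw_y is None else (yaw_y-a+90)%180-90
    D=np.array(g)-p
    print('t',s['time'],'grasp',p,'yaw_y',a,'q',np.array(s['joint_pos']))
    print('spin total',-d,' slide cm before spin',R.T@D*100)
    th=np.radians(d);Rz=np.array([[np.cos(th),-np.sin(th),0],[np.sin(th),np.cos(th),0],[0,0,1]])
    print('  slide cm after spin',(Rz@R).T@D*100)
E
python3 -c "
from h import *
plan([0.50,0.1,0.25],78.5)"
```

```text
t 1.3 grasp [0.201 0.618 0.25 ] yaw_y 71.96561609083207 q [-0.993  0.501 -0.427  1.55   0.221  1.138 -0.21 ]
spin total -6.5343839091679286  slide cm before spin [-44.449 -40.012  -0.03 ]
  slide cm after spin [-39.607 -44.81   -0.03 ]
```

drive_tool([
  [0,0,0],
  [-2,-1,0],
  [-4,-2,0],
  [-4,-3,0],
  [-4,-4,0],
  [-3,-4.5,0],
  [-2,-4.5,0],
  [-1,-4.5,0],
  [-1,-4.5,0],
  [0,-4.5,0],
  [0,-4.5,0],
  [0,-4.5,0],
  [0,-4.5,0],
  [0,-4.5,0],
  [0,-4.5,0],
  [0,-3,0],
  [0,-1,0],
], spin=[-3.3,-3.3,0,0,0,0,0,0,0,0,0,0,0,0,0,0,0], gripper=4)

```text
time: 3.0
position: [0.2831, 0.0042, 0.4048]
eef_rot: [[-0.979, 0.202, 0.001], [0.202, 0.979, 0.0], [-0.001, 0.0, -1.0]]
ft_force: [0.2, 0.5, 0.5]
gripper_width: 0.04
```

drive_tool([
  [-3,0,0],
  [-4,-1,0],
  [-3,-3,0],
  [-1,-4,0],
  [0,-5,0],
  [0,-5,0],
  [0,-5,0],
  [0,-4,0],
  [0,-2,0],
  [0,0,0],
], spin=[0,0,0,0,0,0,0,0,0,0])

```text
time: 4.0
position: [0.3342, -0.3021, 0.4049]
eef_rot: [[-0.979, 0.203, 0.0], [0.203, 0.979, -0.002], [-0.001, -0.002, -1.0]]
ft_force: [0.2, 0.4, -0.3]
gripper_width: 0.0405
```

Run:
```python
from h import *
snap('scene','s2.png');snap('scene','s2c.png',(220,160,480,300),3);snap('top','t2.png',(200,140,480,330),2.8)
for c in('scene','top'):
    for n in ['tube_a_mid','shaker','hood_hinge','hood_handle','latch_pivot','latch_knob','amber_vial','lab_timer']:
        for d in spot_point(n,c): print(c,n,np.array(d['centre']),round(d['confidence'],2),proj(d['centre'],c))
plan([0.457,-0.298,0.18],78.5)
```

```text
scene shaker [ 0.543 -0.17   0.001] 0.92 [399.649 205.978]
scene hood_hinge [ 0.614 -0.189  0.055] 0.63 [391.165 185.421]
scene hood_handle [ 0.422 -0.151  0.098] 0.93 [424.313 193.735]
scene hood_handle [ 0.539 -0.172  0.002] 0.59 [400.874 205.974]
scene latch_pivot [ 0.53  -0.313  0.073] 0.93 [430.535 180.693]
scene latch_pivot [ 0.617 -0.191  0.054] 0.38 [390.981 185.27 ]
scene latch_knob [ 0.457 -0.297  0.106] 0.4 [444.574 179.252]
scene amber_vial [0.651 0.225 0.003] 0.64 [293.811 222.582]
scene lab_timer [ 0.629  0.339 -0.001] 0.65 [267.405 235.35 ]
top tube_a_mid [0.467 0.349 0.005] 0.63 [287.162 232.512]
top shaker [ 0.536 -0.172  0.002] 0.57 [402.946 179.65 ]
top hood_handle [ 0.419 -0.148  0.098] 0.76 [412.059 198.262]
top latch_pivot [ 0.532 -0.311  0.071] 0.92 [438.206 163.983]
top latch_knob [ 0.456 -0.296  0.112] 0.53 [444.686 177.515]
top amber_vial [ 0.654  0.22  -0.002] 0.55 [303.94  182.408]
top amber_vial [ 0.458 -0.297  0.112] 0.26 [444.674 176.846]
top lab_timer [0.633 0.339 0.003] 0.68 [277.749 194.977]
top lab_timer [0.431 0.086 0.01 ] 0.27 [352.572 220.548]
t 4.95 grasp [ 0.334 -0.3    0.25 ] yaw_y 78.55955997148098 q [ 0.299  0.108  0.399  2.055 -0.05   0.987  2.095]
spin total 0.05955997148097936  slide cm before spin [-11.986   2.6     6.967]
  slide cm after spin [-11.984   2.612   6.967]
```

View pics/s2c.png

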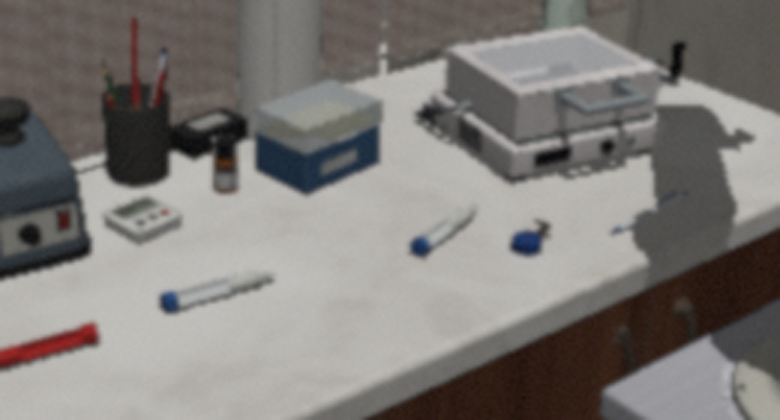

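View pics/t2.png

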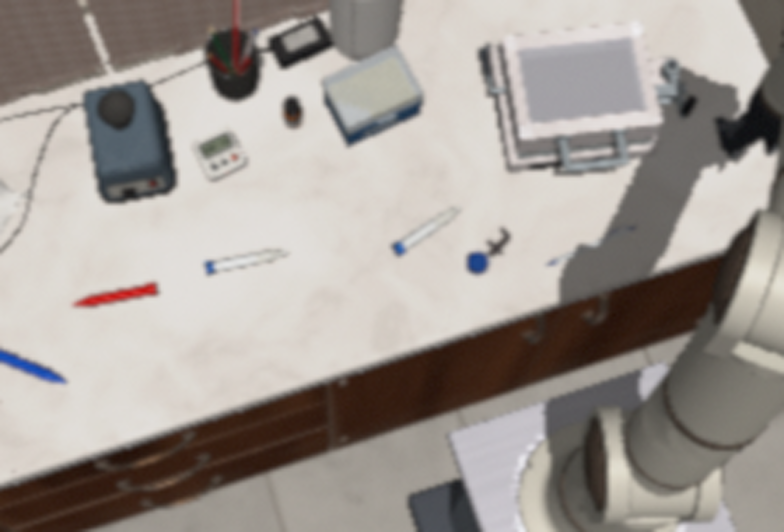

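drive_tool([
  [-3,0.6,0],
  [-3,0.8,0],
  [-3,0.8,0],
  [-2,0.4,1],
  [-1,0,2],
  [0,0,2],
  [0,0,2],
  [0,0,0],
], spin=[0,0,0,0,0,0,0,0], gripper=3.2)

```text
time: 5.75
position: [0.4562, -0.2972, 0.3319]
eef_rot: [[-0.98, 0.198, -0.005], [0.198, 0.98, 0.003], [0.006, 0.001, -1.0]]
ft_force: [-0.9, 1.0, -0.1]
gripper_width: 0.0317
```

Run:
```python
from h import *
snap('scene','s3.png',(380,120,500,220),6);snap('top','t3.png',(390,110,510,210),6)
plan([0.457,-0.297,0.106],78.5)
```

```text
t 5.85 grasp [ 0.457 -0.298  0.18 ] yaw_y 78.55387142190936 q [ 0.259  0.379  0.332  1.9   -0.156  0.888  2.038]
spin total 0.05387142190936345  slide cm before spin [0.015 0.099 7.37 ]
  slide cm after spin [0.015 0.099 7.37 ]
```

View pics/s3.png

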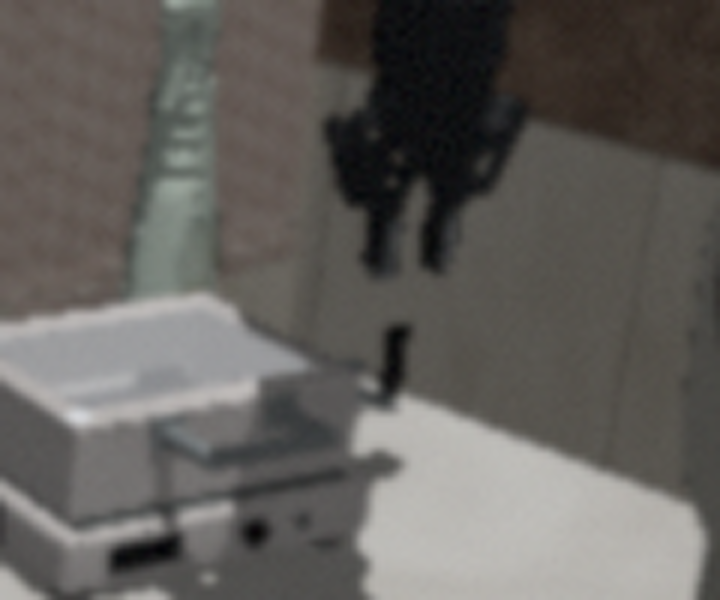

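View pics/t3.png

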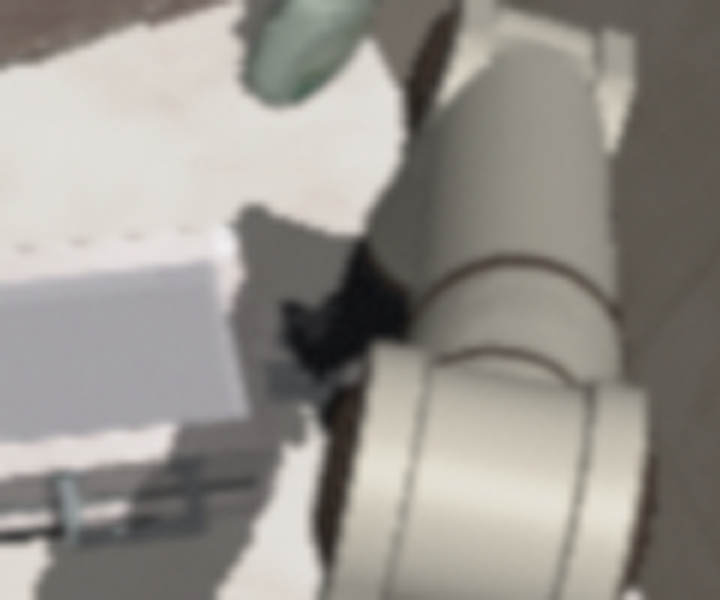

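Run:
```python
from h import *
for z in (.081,.127,.162):
  q=proj([.457,-.298,z],'scene');print(z,(q-[380,120])*6)
q=proj([.457,-.293,.127],'scene');print((q-[380,120])*6)
```

```text
0.081 [382.569 394.195]
0.127 [392.747 322.956]
0.162 [400.667 267.52 ]
[387.324 324.619]
```

drive_tool([
  [0,0,1.5],
  [0,0,2],
  [0,0,2],
  [0,0,1.5],
  [0,0,0.3],
  [0,0,0],
], spin=[0,0,0,0,0,0])

```text
time: 6.45
position: [0.4573, -0.2981, 0.262]
eef_rot: [[-0.98, 0.198, -0.0], [0.198, 0.98, -0.0], [0.0, -0.0, -1.0]]
ft_force: [-0.5, -0.9, -0.1]
gripper_width: 0.032
```

drive_tool([
  [0,0,0],
  [0,0,0],
  [0,0,0],
  [0,0,0],
], spin=[0,0,0,0], gripper=0.5)

```text
time: 6.85
position: [0.4576, -0.2983, 0.2627]
eef_rot: [[-0.98, 0.198, 0.002], [0.198, 0.98, -0.001], [-0.002, -0.001, -1.0]]
ft_force: [-0.9, -0.4, 6.8]
gripper_width: 0.0138
```

Run:
```python
from h import *
snap('scene','s4.png',(380,120,500,220),6)
plan([0.457,-0.297,0.106],78.5)
```

```text
t 6.9 grasp [ 0.458 -0.298  0.108] yaw_y 78.5587999806567 q [ 0.288  0.485  0.301  1.944 -0.206  0.74   2.08 ]
spin total 0.05879998065670122  slide cm before spin [0.114 0.126 0.17 ]
  slide cm after spin [0.114 0.126 0.17 ]
```

View pics/s4.png

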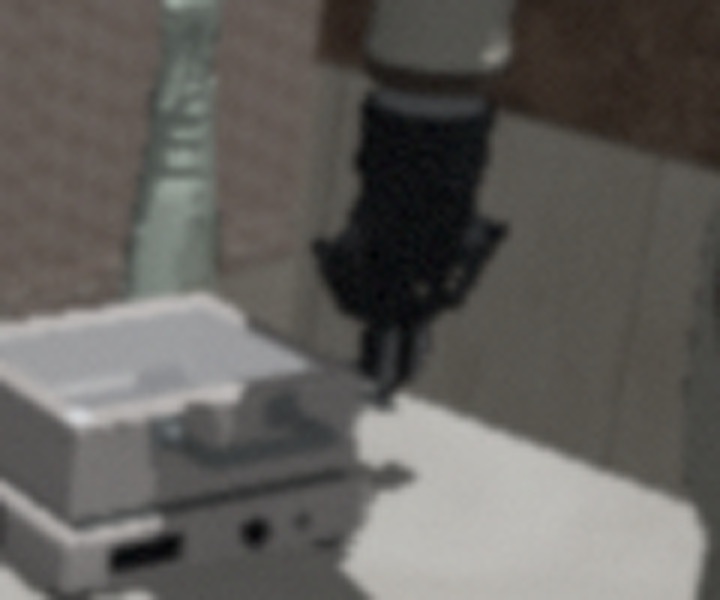

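drive_tool([
  [-0.08,-1.09,0],
  [-0.08,-1.09,0],
  [-0.08,-1.09,0],
  [-0.08,-1.09,0],
  [-0.08,-1.09,0],
  [0,0,0],
], spin=[-8.35,-8.35,-8.35,-8.35,-8.35,0])

```text
time: 7.5
position: [0.4655, -0.3509, 0.2624]
eef_rot: [[-0.875, -0.485, 0.004], [-0.485, 0.875, 0.003], [-0.005, 0.001, -1.0]]
ft_force: [1.2, 2.0, 15.1]
gripper_width: 0.0137
```

Run:
```python
from h import *
plan([0.457,-0.297,0.106])
```

```text
t 7.5 grasp [ 0.466 -0.35   0.107] yaw_y 118.98698068890498 q [ 0.747  0.531 -0.187  1.838  0.127  0.782  2.572]
spin total 0  slide cm before spin [-1.784  5.11   0.15 ]
  slide cm after spin [-1.784  5.11   0.15 ]
```

drive_tool([
  [0,0,0],
  [0,0,0],
  [0,0,0],
], spin=[0,5,5], gripper=1.7)

```text
time: 7.8
position: [0.4644, -0.3487, 0.2601]
eef_rot: [[-0.947, -0.321, -0.004], [-0.321, 0.947, 0.002], [0.004, 0.003, -1.0]]
ft_force: [0.3, 0.8, 0.0]
gripper_width: 0.0173
```

Run:
```python
from h import *
plan([0.457,-0.297,0.106])
s=telemetry.state();R=np.array(s['eef_rot']);g=np.array(s['position'])+R[:,2]*.155
piv=np.array([.5312,-.3122])
v=g[:2]-piv;print(np.linalg.norm(v),np.degrees(np.arctan2(v[1],v[0])))
yaw=np.radians(-11.5)
def kn(th): a=yaw+np.pi+th; return piv+.0752*np.array([np.cos(a),np.sin(a)])
p=g[:2]
for i,t in enumerate(np.radians([47,54,61,68,75,82,88,92])):
    q=kn(t);print(np.degrees(t),q,(R[:2,:2].T@(q-p))*100);p=q
```

```text
t 7.8 grasp [ 0.464 -0.348  0.105] yaw_y 108.71278447059359 q [ 0.695  0.529 -0.125  1.844  0.091  0.779  2.419]
spin total 0  slide cm before spin [-1.016  5.088 -0.077]
  slide cm after spin [-1.016  5.088 -0.077]
0.07661612568676841 -151.7644593641165
47.0 [ 0.47  -0.356] [-0.356 -0.904]
54.0 [ 0.476 -0.363] [-0.318 -0.861]
61.0 [ 0.482 -0.369] [-0.421 -0.816]
68.0 [ 0.49  -0.375] [-0.517 -0.759]
75.0 [ 0.498 -0.379] [-0.606 -0.69 ]
82.0 [ 0.506 -0.383] [-0.685 -0.611]
88.0 [ 0.514 -0.385] [-0.643 -0.454]
92.0 [ 0.519 -0.386] [-0.454 -0.264]
```

drive_tool([
  [-0.36,-0.9,0],
  [-0.32,-0.86,0],
  [-0.42,-0.82,0],
  [-0.52,-0.76,0],
  [0,0,0],
], spin=[0,0,0,0,0])

```text
time: 8.3
position: [0.4925, -0.376, 0.2606]
eef_rot: [[-0.945, -0.327, -0.001], [-0.327, 0.945, 0.001], [0.001, 0.001, -1.0]]
ft_force: [-0.5, -0.1, 0.1]
gripper_width: 0.0168
```

drive_tool([
  [-0.61,-0.69,0],
  [-0.69,-0.61,0],
  [-0.64,-0.45,0],
  [-0.45,-0.26,0],
  [-0.2,-0.1,0],
  [0,0,0],
], spin=[0,0,0,0,0,0])

```text
time: 8.9
position: [0.5231, -0.3864, 0.2604]
eef_rot: [[-0.945, -0.327, -0.002], [-0.327, 0.945, 0.002], [0.002, 0.002, -1.0]]
ft_force: [-0.3, 0.3, -0.6]
gripper_width: 0.0172
```

Run:
```python
from h import *
plan([0.519,-0.386,0.106])
snap('scene','s5.png',(380,120,500,220),6)
```

```text
t 8.9 grasp [ 0.523 -0.386  0.105] yaw_y 109.10583934064029 q [ 0.685  0.63  -0.125  1.661  0.097  0.86   2.424]
spin total 0  slide cm before spin [ 0.344  0.133 -0.059]
  slide cm after spin [ 0.344  0.133 -0.059]
```

View pics/s5.png

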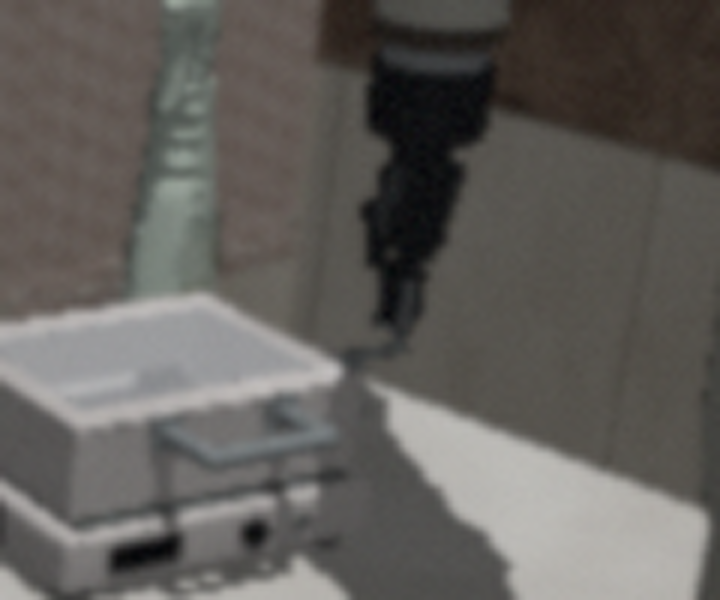

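drive_tool([
  [0,0,0],
  [0,0,0],
  [0,0,-2],
  [0,0,-4],
  [0,0,-4],
  [0,0,-2],
  [0,0,0],
  [0,0,0],
  [0,0,0],
  [0,0,0],
  [0,0,0],
  [0,0,0],
  [0,0,0],
  [0,0,0],
  [0,0,0],
  [0,0,0],
  [0,0,0],
  [0,0,0],
  [0,0,0],
  [0,0,0],
], spin=[0,0,0,0,0,0,8.5,8.5,8.5,8.5,8.5,8.5,8.5,8.5,8.5,8.5,8.5,8.5,8.5,8.5], gripper=3.6)

```text
time: 10.95
position: [0.5227, -0.3867, 0.3806]
eef_rot: [[0.179, 0.984, -0.003], [0.984, -0.179, 0.002], [0.001, -0.003, -1.0]]
ft_force: [0.1, -0.2, -0.7]
gripper_width: 0.0359
```

Run:
```python
from h import *
for c in('scene','top'):
    for n in ['hood_handle','latch_knob','latch_pivot','tube_a_mid']:
        for d in spot_point(n,c): print(c,n,np.array(d['centre']),round(d['confidence'],2),proj(d['centre'],c))
plan([0.421,-0.149,0.2],-11.5)
snap('scene','s6.png',(220,130,500,300),2.8)
```

```text
scene hood_handle [ 0.422 -0.149  0.096] 0.83 [424.012 194.193]
scene latch_knob [ 0.521 -0.386  0.107] 0.62 [446.233 169.208]
scene latch_pivot [ 0.531 -0.308  0.07 ] 0.88 [429.599 181.853]
top hood_handle [ 0.423 -0.15   0.098] 0.65 [412.332 197.25 ]
top hood_handle [0.464 0.346 0.007] 0.33 [288.023 232.937]
top latch_knob [ 0.459 -0.299  0.11 ] 0.62 [444.909 176.832]
t 11.35 grasp [ 0.522 -0.387  0.225] yaw_y -9.831797538220624 q [ 0.379  0.502  0.301  1.592 -0.163  1.075  0.552]
spin total 1.668202461779373  slide cm before spin [ 21.67  -14.045   2.616]
  slide cm after spin [ 21.252 -14.67    2.618]
```

View pics/s6.png

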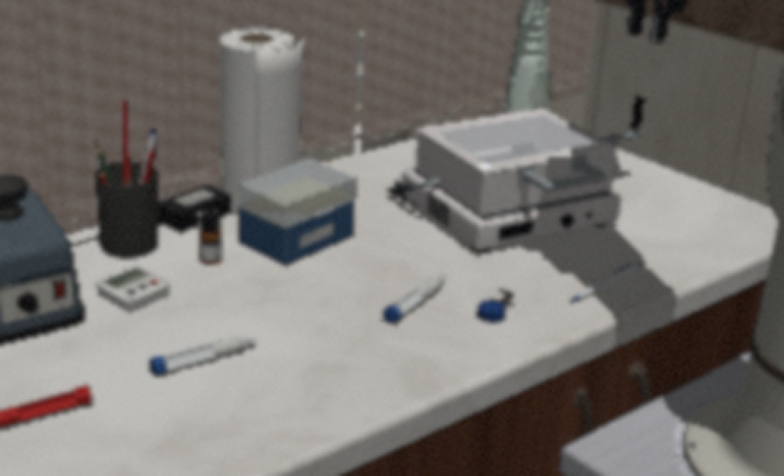

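drive_tool([
  [0,0,0],
  [2,-1.5,0],
  [3.5,-2.5,0],
  [3.5,-2.5,0],
  [3.5,-2.5,0],
  [3.5,-2.5,0],
  [3,-1.7,0.6],
  [1.7,-1,1],
  [0.5,-0.5,1],
  [0,0,0],
  [0,0,0],
], spin=[1.7,0,0,0,0,0,0,0,0,0,0])

```text
time: 12.5
position: [0.4219, -0.1506, 0.3552]
eef_rot: [[0.203, 0.979, -0.002], [0.979, -0.203, 0.001], [0.0, -0.003, -1.0]]
ft_force: [-0.1, -0.1, -0.1]
gripper_width: 0.0364
```

Run:
```python
from h import *
plan([0.4215,-0.1485,0.096],-11.5)
snap('scene','s7.png',(360,110,480,210),6);snap('top','t7.png',(360,130,480,230),6)
```

```text
t 12.5 grasp [ 0.422 -0.15   0.2  ] yaw_y -11.708665951811113 q [ 0.06   0.175  0.246  2.104 -0.056  0.871  0.134]
spin total -0.20866595181111336  slide cm before spin [ 0.191 -0.019 10.421]
  slide cm after spin [ 0.191 -0.019 10.421]
```

View pics/s7.png

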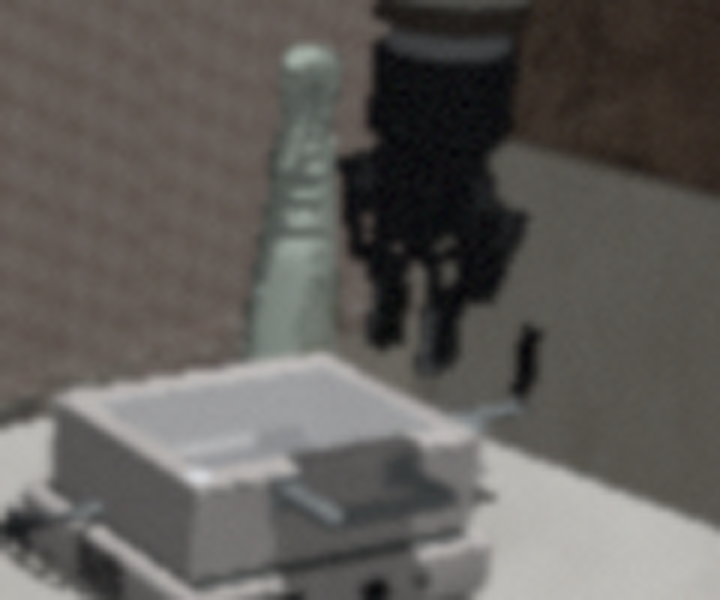

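View pics/t7.png

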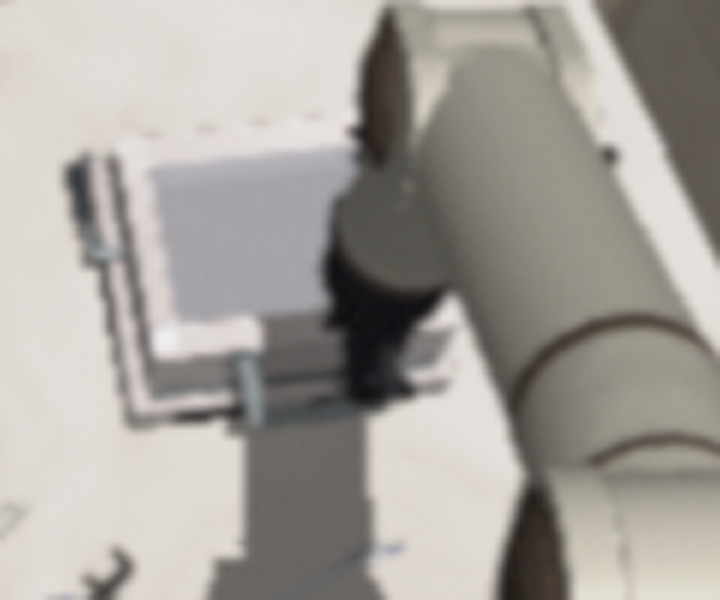

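drive_tool([
  [0.1,0,2],
  [0.1,0,3],
  [0,0,3],
  [0,0,1.6],
  [0,0,0.7],
  [0,0,0],
], spin=[0,0,0,0,0,0])

```text
time: 13.2
position: [0.4218, -0.1481, 0.2515]
eef_rot: [[0.203, 0.979, -0.004], [0.979, -0.203, 0.001], [0.001, -0.004, -1.0]]
ft_force: [0.1, -0.7, 1.1]
gripper_width: 0.036
```

drive_tool([
  [0,0,0],
  [0,0,0],
  [0,0,0],
  [0,0,0],
], spin=[0,0,0,0], gripper=0.3)

```text
time: 13.6
position: [0.4204, -0.1475, 0.2529]
eef_rot: [[0.202, 0.979, -0.005], [0.979, -0.202, 0.002], [0.001, -0.006, -1.0]]
ft_force: [-5.4, -0.0, 6.3]
gripper_width: 0.01
```

Run:
```python
from h import *
plan([0.4215,-0.1485,0.096],-11.5)
s=telemetry.state();R=np.array(s['eef_rot']);
# arc rows in tool coords (y=shaker x, z down), no spin
r=np.array([.204,.041])
def pos(t): # (shaker x rel hinge, z rel hinge)
    return np.array([-(r[0]*np.cos(t)-r[1]*np.sin(t)), r[0]*np.sin(t)+r[1]*np.cos(t)])
ts=np.arange(0,1.51,.075)
for a,b in zip(ts[:-1],ts[1:]):
    d=(pos(b)-pos(a))*100;print('%.2f [0, %.2f, %.2f]'%(b,d[0],-d[1]))
```

```text
t 13.6 grasp [ 0.42  -0.147  0.098] yaw_y -11.640561019737632 q [ 0.09   0.353  0.216  2.18  -0.128  0.626  0.195]
spin total -0.1405610197376319  slide cm before spin [-0.097  0.22   0.185]
  slide cm after spin [-0.097  0.22   0.185]
0.07 [0, 0.36, -1.52]
0.15 [0, 0.48, -1.49]
0.22 [0, 0.59, -1.45]
0.30 [0, 0.69, -1.40]
0.38 [0, 0.80, -1.34]
0.45 [0, 0.89, -1.28]
0.53 [0, 0.99, -1.21]
0.60 [0, 1.08, -1.13]
0.67 [0, 1.16, -1.05]
0.75 [0, 1.23, -0.96]
0.82 [0, 1.30, -0.86]
0.90 [0, 1.36, -0.76]
0.97 [0, 1.41, -0.66]
1.05 [0, 1.46, -0.55]
1.12 [0, 1.50, -0.44]
1.20 [0, 1.53, -0.33]
1.27 [0, 1.55, -0.21]
1.35 [0, 1.56, -0.09]
1.43 [0, 1.56, 0.02]
1.50 [0, 1.55, 0.14]
```

drive_tool([
  [0,0.16,-0.77],
  [0,0.2,-0.75],
  [0,0.24,-0.75],
  [0,0.24,-0.74],
  [0,0.59,-1.45],
  [0,0.69,-1.4],
  [0,0,0],
], spin=[0,0,0,0,0,0,0])

```text
time: 14.3
position: [0.4411, -0.1517, 0.3121]
eef_rot: [[0.202, 0.979, -0.008], [0.979, -0.202, 0.003], [0.002, -0.008, -1.0]]
ft_force: [-9.8, 1.7, 2.5]
gripper_width: 0.0099
```

Run:
```python
from h import *
plan([0.4215,-0.1485,0.096],-11.5)
snap('scene','s8.png',(360,110,480,210),6)
```

```text
t 14.3 grasp [ 0.44  -0.151  0.157] yaw_y -11.636571464319715 q [ 0.067  0.278  0.237  2.097 -0.092  0.785  0.158]
spin total -0.13657146431971512  slide cm before spin [-0.119 -1.811  6.121]
  slide cm after spin [-0.115 -1.812  6.121]
```

View pics/s8.png

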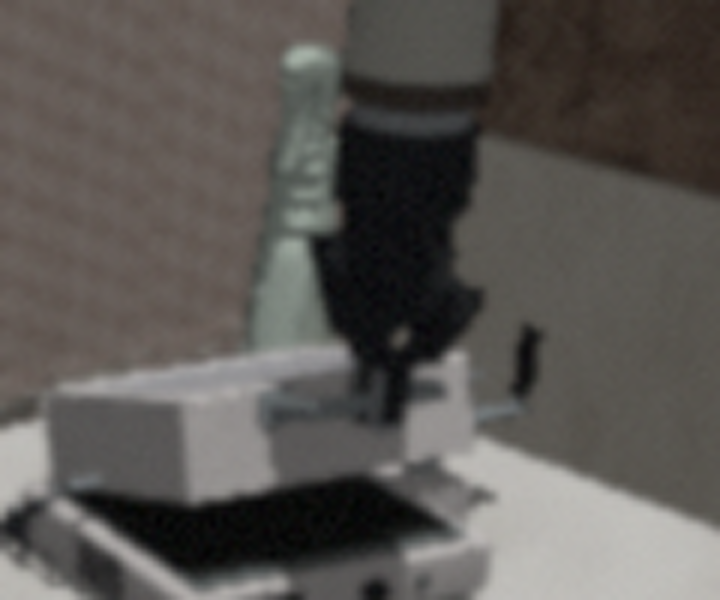

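Lifting works, with the hood at about 0.3 rad. Force is around 10 N, so I'll carry on along the arc.

drive_tool([
  [0,0.8,-1.34],
  [0,0.89,-1.28],
  [0,0.99,-1.21],
  [0,1.08,-1.13],
  [0,1.16,-1.05],
  [0,1.23,-0.96],
  [0,0,0],
], spin=[0,0,0,0,0,0,0])

```text
time: 15.05
position: [0.5024, -0.1641, 0.3844]
eef_rot: [[0.201, 0.98, -0.005], [0.98, -0.201, 0.003], [0.002, -0.006, -1.0]]
ft_force: [-18.8, 5.5, 26.2]
gripper_width: 0.0097
```

drive_tool([
  [0,1.3,-0.86],
  [0,1.36,-0.76],
  [0,1.41,-0.66],
  [0,1.46,-0.55],
  [0,1.5,-0.44],
  [0,0,0],
], spin=[0,0,0,0,0,0])

```text
time: 15.65
position: [0.5742, -0.1782, 0.416]
eef_rot: [[0.2, 0.98, 0.003], [0.98, -0.2, 0.001], [0.001, 0.003, -1.0]]
ft_force: [-4.0, 1.7, 10.2]
gripper_width: 0.0097
```

Run:
```python
from h import *
plan([0.4215,-0.1485,0.096],-11.5)
snap('scene','s9.png',(340,80,480,200),5)
```

```text
t 15.65 grasp [ 0.575 -0.178  0.261] yaw_y -11.559111564078382 q [ 0.068  0.374  0.243  1.687 -0.101  1.09   0.14 ]
spin total -0.059111564078378365  slide cm before spin [ -0.201 -15.648  16.451]
  slide cm after spin [ -0.185 -15.648  16.451]
```

View pics/s9.png

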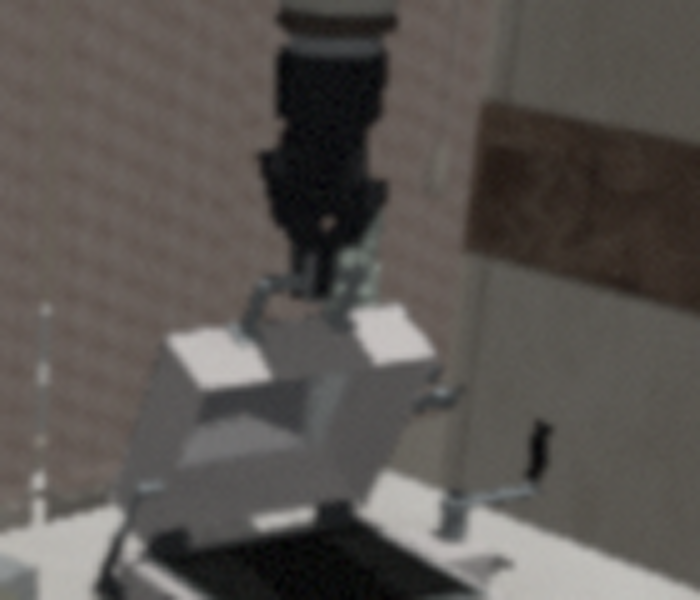

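drive_tool([
  [0,1.5,-0.3],
  [0,1.5,-0.2],
  [0,1.5,-0.1],
  [0,1.5,0.02],
  [0,0,0],
], spin=[0,0,0,0,0])

```text
time: 16.2
position: [0.6327, -0.1899, 0.42]
eef_rot: [[0.2, 0.98, 0.002], [0.98, -0.2, 0.001], [0.001, 0.002, -1.0]]
ft_force: [0.1, 1.6, 5.7]
gripper_width: 0.0097
```

drive_tool([
  [0,0,0],
  [0,0,0],
  [0,0,0],
  [0,0,-2],
  [0,0,-3],
  [0,0,-3],
  [0,0,0],
], spin=[0,0,0,0,0,0,0], gripper=4.5)

```text
time: 16.9
position: [0.6314, -0.1915, 0.5036]
eef_rot: [[0.202, 0.979, 0.005], [0.979, -0.202, -0.001], [0.0, 0.005, -1.0]]
ft_force: [0.0, -0.5, 0.4]
gripper_width: 0.0448
```

Run:
```python
from h import *
plan([0.4215,-0.1485,0.096],-11.5)
snap('scene','s10.png',(220,60,500,270),2.8);snap('top','t10.png',(200,100,480,310),2.8)
for c in('scene','top'):
    for n in ['hood_handle','mat_center','hood_hinge','tube_a_mid']:
        for d in spot_point(n,c): print(c,n,np.array(d['centre']),round(d['confidence'],2),proj(d['centre'],c))
```

```text
t 16.9 grasp [ 0.632 -0.192  0.349] yaw_y -11.667353589274363 q [ 0.076  0.419  0.252  1.423 -0.106  1.307  0.131]
spin total -0.16735358927437005  slide cm before spin [ -0.052 -21.641  25.144]
  slide cm after spin [  0.011 -21.641  25.144]
scene hood_handle [ 0.659 -0.199  0.26 ] 0.83 [388.719 129.285]
scene mat_center [ 0.544 -0.17   0.051] 0.88 [400.968 193.353]
scene hood_hinge [ 0.616 -0.189  0.053] 0.59 [390.631 185.583]
scene tube_a_mid [ 0.546 -0.168  0.054] 0.5 [400.265 192.662]
top hood_handle [ 0.659 -0.194  0.262] 0.71 [406.996 122.121]
top mat_center [ 0.533 -0.176  0.05 ] 0.67 [405.9   175.393]
top hood_hinge [ 0.622 -0.191  0.055] 0.67 [401.677 154.982]
```

View pics/s10.png

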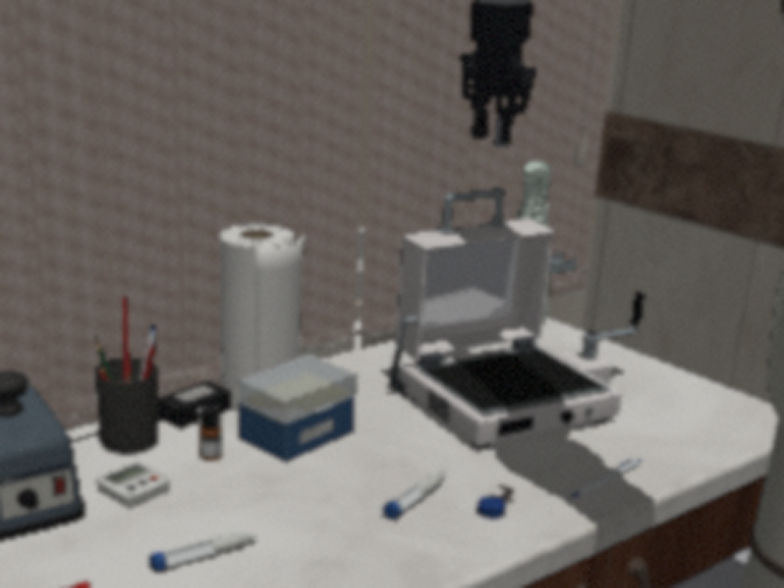

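View pics/t10.png

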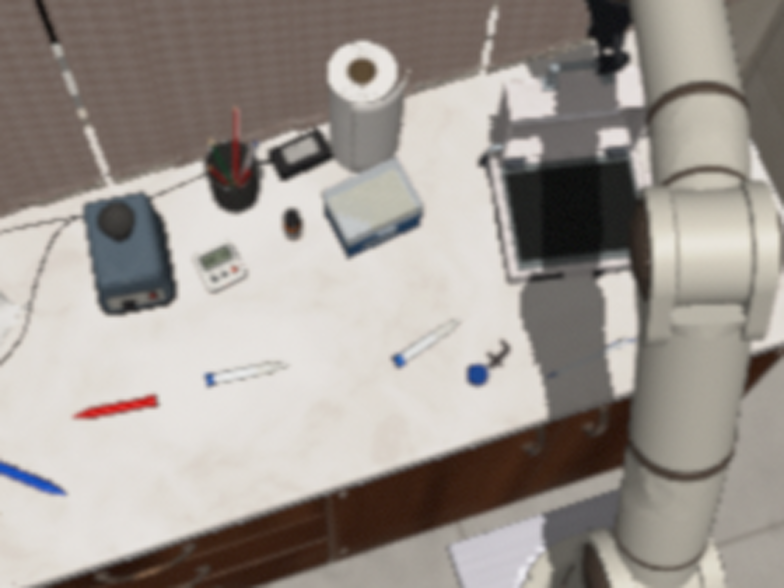

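drive_tool([
  [0,-3,0],
  [0,-4,0],
  [-2,-4,0],
  [-4,-2,0],
  [-4,0,0],
  [-4,0,0],
  [-4,0,0],
  [-2,0,0],
  [0,0,0],
], spin=[0,0,0,0,0,0,0,0,0])

```text
time: 18.3
position: [0.4613, -0.3641, 0.4983]
eef_rot: [[0.208, 0.978, -0.004], [0.978, -0.208, -0.0], [-0.001, -0.004, -1.0]]
ft_force: [-0.4, 0.3, 0.4]
gripper_width: 0.045
```

```bash
python3 - <<'E'
from h import *
snap('scene','s11a.png',(350,220,450,260),7);snap('scene','s11b.png',(265,240,325,275),8);snap('top','t11a.png',(330,200,450,245),6);snap('top','t11b.png',(265,220,315,250),8)
for c in('scene','top'):
    for n in ['tube_a_mid']:
        for f in(spot_point,look_for):
          for d in f(n,c): print(c,n,np.array(d['centre']),round(d['confidence'],2),proj(d['centre'],c))
plan([0.4215,-0.1485,0.096],-11.5)
E
cd pics; python3 -c "
import cv2,numpy as np
def st(a,b,o):
    A=cv2.imread(a);B=cv2.imread(b);w=max(A.shape[1],B.shape[1]);f=lambda x:cv2.copyMakeBorder(x,0,4,0,w-x.shape[1],cv2.BORDER_CONSTANT)
    cv2.imwrite(o,np.vstack([f(A),f(B)]))
st('s11a.png','t11a.png','m11a.png');st('s11b.png','t11b.png','m11b.png')"
```

```text
scene tube_a_mid [0.643 0.229 0.036] 0.48 [294.029 214.846]
top tube_a_mid [0.631 0.339 0.001] 0.65 [277.819 195.485]
t 18.7 grasp [ 0.464 -0.359  0.344] yaw_y -11.514047206073114 q [ 0.315  0.29   0.374  1.621 -0.11   1.254  0.509]
spin total -0.014047206073115603  slide cm before spin [19.751 -8.258 24.803]
  slide cm after spin [19.753 -8.253 24.803]
```

View pics/m11a.png

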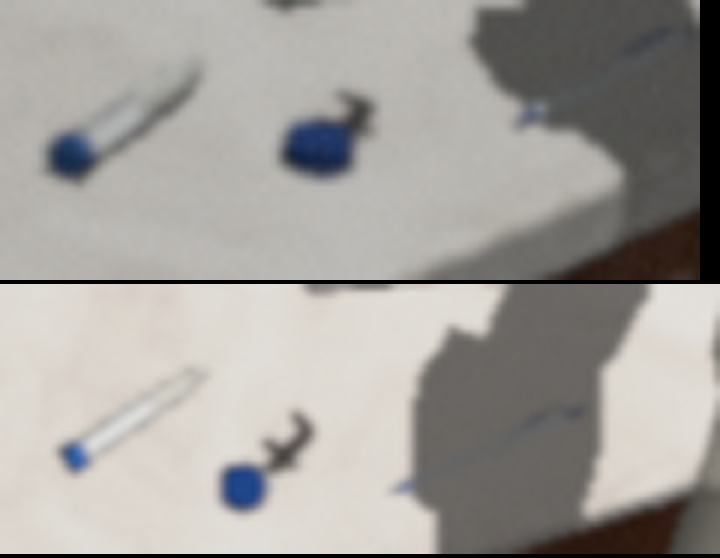

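View pics/m11b.png

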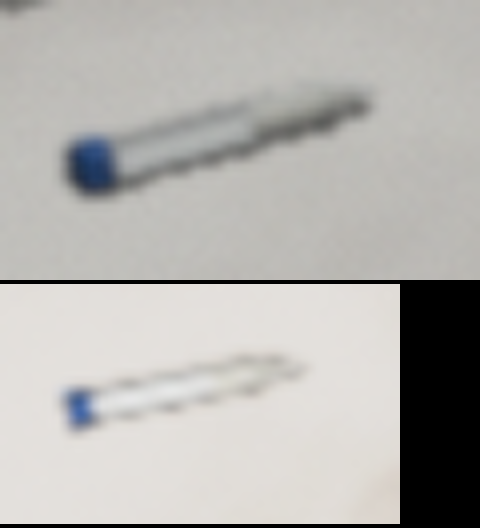

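Run:
```python
from h import *
def f(cam,o,s,c,t,z=.009):
    P=[unproj(np.array(o)+np.array(q)/s,cam,z) for q in (c,t)]
    d=P[1]-P[0];print(cam,'cap',P[0],'tip',P[1],'L',np.linalg.norm(d),'mid',(P[0]+P[1])/2,'ang',np.degrees(np.arctan2(d[1],d[0])))
f('top',(330,200),6,(64,176),(206,88))
f('scene',(350,220),7,(50,160),(204,68))
f('top',(265,220),8,(64,126),(307,83))
f('scene',(265,240),8,(68,167),(374,100))
```

```text
top cap [0.412 0.143 0.009] tip [0.44  0.033 0.009] L 0.11366789670949753 mid [0.426 0.088 0.009] ang -75.52947621172497
scene cap [0.415 0.146 0.009] tip [0.439 0.032 0.009] L 0.11661341786713969 mid [0.427 0.089 0.009] ang -78.16949010976018
top cap [0.47  0.406 0.009] tip [0.454 0.285 0.009] L 0.12181900497323088 mid [0.462 0.345 0.009] ang -97.73307745376293
scene cap [0.474 0.406 0.009] tip [0.449 0.292 0.009] L 0.1168367313238926 mid [0.461 0.349 0.009] ang -102.3660793849883
```

Run:
```python
from h import *
plan([0.4265,0.0885,0.12],13)
```

```text
t 18.7 grasp [ 0.464 -0.359  0.344] yaw_y -11.514047206073114 q [ 0.315  0.29   0.374  1.621 -0.11   1.254  0.509]
spin total -24.514047206073116  slide cm before spin [ 43.077 -12.505  22.447]
  slide cm after spin [44.405  6.514 22.397]
```

drive_tool([
  [0,0,0],
  [0,0,0],
  [0,0,0],
  [2,0.3,0],
  [4,0.6,0],
  [4.5,0.6,1],
  [4.5,0.7,2],
  [4.5,0.7,2],
  [4.5,0.7,2],
  [4.5,0.7,2],
  [4.5,0.7,3],
  [4.5,0.7,3],
  [4,0.7,3],
  [2.4,0.8,2.4],
  [0.5,0,2],
  [0,0,0],
  [0,0,0],
], spin=[-8,-8,-8.5,0,0,0,0,0,0,0,0,0,0,0,0,0,0])

```text
time: 20.4
position: [0.4346, 0.0808, 0.2807]
eef_rot: [[-0.223, 0.975, -0.003], [0.975, 0.223, 0.001], [0.002, -0.003, -1.0]]
ft_force: [0.2, -0.5, 0.1]
gripper_width: 0.0451
```

Run:
```python
from h import *
plan([0.4265,0.0885,0.02],13)
snap('scene','s12.png',(330,170,430,250),7)
```

```text
t 20.4 grasp [0.434 0.081 0.126] yaw_y 12.903071721435193 q [-0.217  0.29  -0.03   2.167  0.011  0.688 -0.029]
spin total -0.09692827856480335  slide cm before spin [ 0.878 -0.543 10.577]
  slide cm after spin [ 0.879 -0.541 10.577]
```

View pics/s12.png

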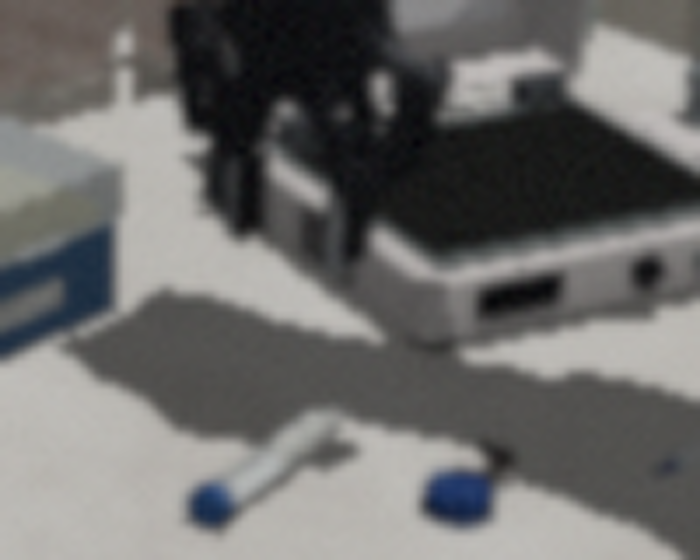

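Run:
```python
from h import *
print(unproj((330+243/6,200+203/6),'top',.012),unproj((350+318/7,220+148/7),'scene',.012))
```

```text
[0.357 0.038 0.012] [0.351 0.046 0.012]
```

drive_tool([
  [0.4,-0.3,1.5],
  [0.5,-0.2,3],
  [0,0,3],
  [0,0,2],
  [0,0,0.8],
  [0,0,0.3],
  [0,0,0],
], spin=[0,0,0,0,0,0,0])

```text
time: 21.15
position: [0.4282, 0.0885, 0.1753]
eef_rot: [[-0.222, 0.975, -0.001], [0.975, 0.222, 0.002], [0.002, -0.001, -1.0]]
ft_force: [0.5, 0.9, 0.4]
gripper_width: 0.0451
```

drive_tool([
  [0,0,0],
  [0,0,0],
  [0,0,0],
  [0,0,0],
], spin=[0,0,0,0], gripper=1)

```text
time: 21.55
position: [0.4283, 0.0889, 0.1758]
eef_rot: [[-0.223, 0.975, -0.0], [0.975, 0.223, 0.002], [0.002, 0.0, -1.0]]
ft_force: [-0.7, -0.9, 5.9]
gripper_width: 0.0187
```

drive_tool([
  [0,0,-1],
  [0,0,-3],
  [0,0,-4],
  [0,0,-4],
  [0,0,-4],
  [0,0,-2],
  [0,0,0],
], spin=[0,0,0,0,0,0,0])

```text
time: 22.25
position: [0.429, 0.0887, 0.3587]
eef_rot: [[-0.223, 0.975, 0.005], [0.975, 0.223, 0.004], [0.002, 0.006, -1.0]]
ft_force: [0.1, 0.2, -1.5]
gripper_width: 0.0186
```

Run:
```python
from h import *
plan([0.5336,-0.2034,0.20],78.5)
snap('scene','s13.png',(310,130,430,230),6)
```

```text
t 22.25 grasp [0.43  0.089 0.204] yaw_y 12.867412508574652 q [-0.23   0.15  -0.038  2.117  0.005  0.868 -0.045]
spin total -65.63258749142534  slide cm before spin [-30.845   3.598   0.316]
  slide cm after spin [-16.005 -26.613   0.176]
```

View pics/s13.png

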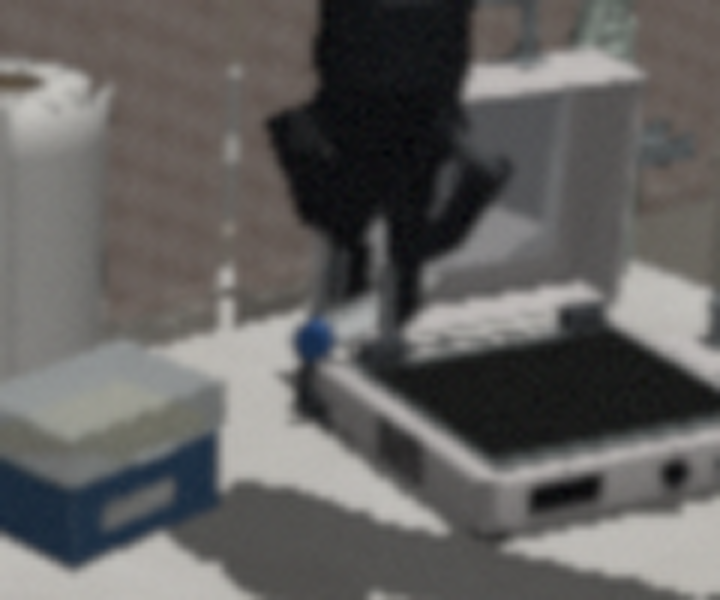

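drive_tool([
  [0,0,0],
  [0,0,0],
  [0,0,0],
  [0,0,0],
  [0,0,0],
  [0,0,0],
  [0,0,0],
  [0,0,0],
  [-1,-2,0],
  [-2,-3.5,0],
  [-2.5,-4,0],
  [-2.5,-4,0],
  [-2.5,-4,0],
  [-2.5,-4,0],
  [-2,-3,0],
  [-1,-2,0],
  [0,-0.1,0],
  [0,0,0],
], spin=[-8.2,-8.2,-8.2,-8.2,-8.2,-8.2,-8.2,-8.2,0,0,0,0,0,0,0,0,0,0])

```text
time: 24.1
position: [0.5307, -0.2041, 0.3522]
eef_rot: [[-0.98, 0.201, -0.006], [0.201, 0.98, 0.003], [0.006, 0.002, -1.0]]
ft_force: [0.8, -0.4, 0.1]
gripper_width: 0.0186
```

Run:
```python
from h import *
plan([0.5336,-0.2034,0.07],78.5)
snap('scene','s14.png',(350,110,470,210),6);snap('top','t14.png',(350,110,470,210),6)
```

```text
t 24.1 grasp [ 0.53  -0.204  0.197] yaw_y 78.40694794695227 q [ 0.293  0.383  0.034  1.819 -0.017  0.946  1.703]
spin total -0.09305205304772812  slide cm before spin [-0.443  0.077 12.714]
  slide cm after spin [-0.444  0.076 12.714]
```

View pics/s14.png

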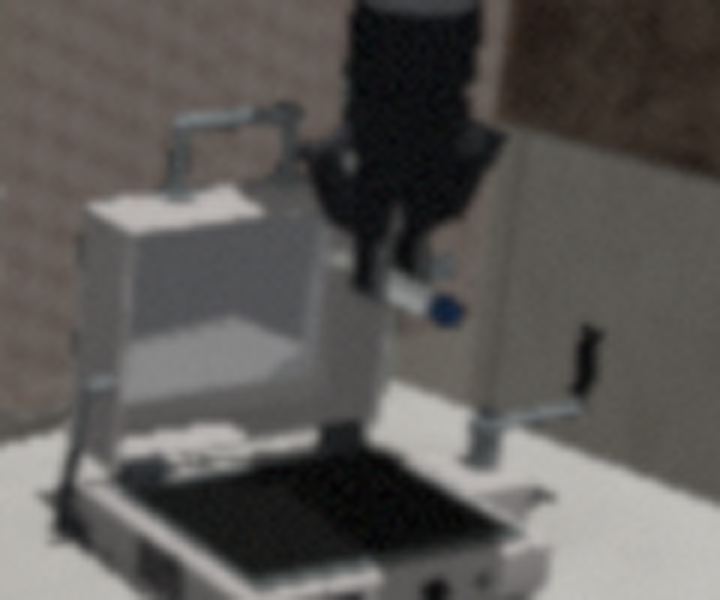

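View pics/t14.png

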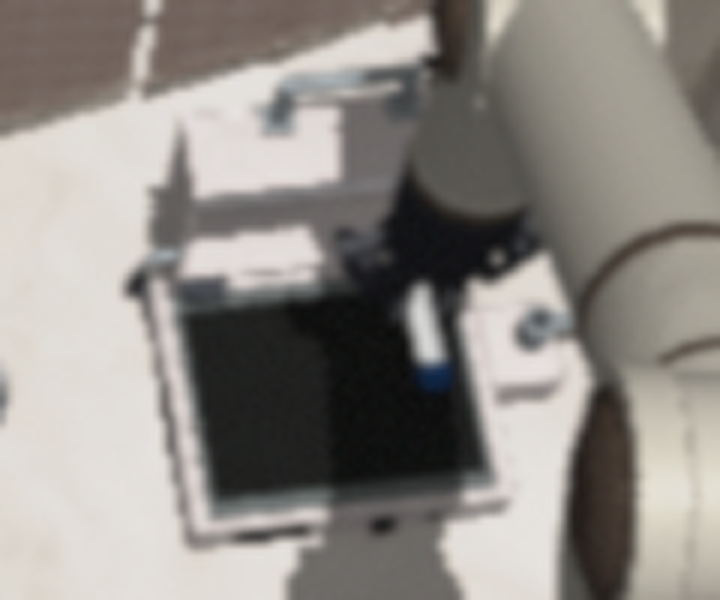

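Run:
```python
from h import *
u=lambda q,z:unproj((350+q[0]/6,110+q[1]/6),'top',z)
v=lambda q,z:unproj((350+q[0]/6,110+q[1]/6),'scene',z)
a=np.radians(-11.5);ex=np.array([np.cos(a),np.sin(a)]);ey=np.array([-np.sin(a),np.cos(a)])
o=np.array([.540,-.172]);S=lambda p:np.array([(p[:2]-o)@ex,(p[:2]-o)@ey])
for n,q,z in (('capend',(437,390),.187),('FL',(213,490),.048),('FR',(484,468),.048),('BL',(186,315),.048)): print(n,S(u(q,z)))
for n,q,z in (('capend',(455,318),.187),('BR',(375,452),.048),('FR',(515,530),.048),('BL',(130,490),.048),('FL',(248,575),.048)): print(n,S(v(q,z)))
print('grasp',S(np.array([.53,-.204])))
```

```text
capend [-0.067 -0.036]
FL [-0.065  0.088]
FR [-0.071 -0.094]
BL [0.063 0.086]
capend [-0.071 -0.033]
BR [ 0.058 -0.088]
FR [-0.078 -0.092]
BL [0.066 0.089]
FL [-0.069  0.091]
grasp [-0.003 -0.033]
```

drive_tool([
  [-0.4,0,1.5],
  [-0.3,0,3],
  [0,0,3],
  [0,0,3],
  [0,0,1.2],
  [0,0,0.7],
  [0,0,0],
  [0,0,0],
], spin=[0,0,0,0,0,0,0,0])

```text
time: 25.0
position: [0.5388, -0.2054, 0.2308]
eef_rot: [[-0.98, 0.2, -0.001], [0.2, 0.98, 0.001], [0.001, 0.001, -1.0]]
ft_force: [-0.0, -0.4, -0.4]
gripper_width: 0.019
```

Run:
```python
from h import *
plan([0.538,-0.2034,0.0695],78.5)
print(telemetry.state()['ft_force'])
```

```text
t 25.0 grasp [ 0.539 -0.205  0.076] yaw_y 78.48799409042985 q [ 0.297  0.563  0.027  1.871 -0.023  0.709  1.707]
spin total -0.012005909570149242  slide cm before spin [0.098 0.169 0.632]
  slide cm after spin [0.098 0.169 0.632]
[-0.028 -0.379 -0.365]
```

drive_tool([
  [0,0,0.4],
  [0,0,0.2],
  [0,0,0],
], spin=[0,0,0])

```text
time: 25.3
position: [0.5381, -0.2054, 0.224]
eef_rot: [[-0.98, 0.2, -0.002], [0.2, 0.98, 0.001], [0.003, 0.001, -1.0]]
ft_force: [-0.1, -0.5, -0.1]
gripper_width: 0.0188
```

drive_tool([
  [0,0,0],
  [0,0,0],
  [0,0,0],
  [0,0,-1],
  [0,0,-3],
  [0,0,-4],
  [0,0,-4],
  [0,0,-3],
  [0,0,0],
], spin=[0,0,0,0,0,0,0,0,0], gripper=4)

```text
time: 26.2
position: [0.5402, -0.2063, 0.3799]
eef_rot: [[-0.98, 0.2, 0.007], [0.2, 0.98, -0.002], [-0.007, -0.0, -1.0]]
ft_force: [-0.2, -1.2, 0.2]
gripper_width: 0.04
```

Run:
```python
from h import *
plan([0.462,0.347,0.12],-10)
snap('scene','s15.png',(350,110,470,210),6);snap('top','t15.png',(350,110,470,210),6)
```

```text
t 26.2 grasp [ 0.541 -0.207  0.225] yaw_y 78.46424522147396 q [ 0.289  0.363  0.036  1.777 -0.016  0.994  1.702]
spin total 88.46424522147396  slide cm before spin [18.912 52.653 10.346]
  slide cm after spin [ 53.212 -17.416  10.111]
```

View pics/s15.png

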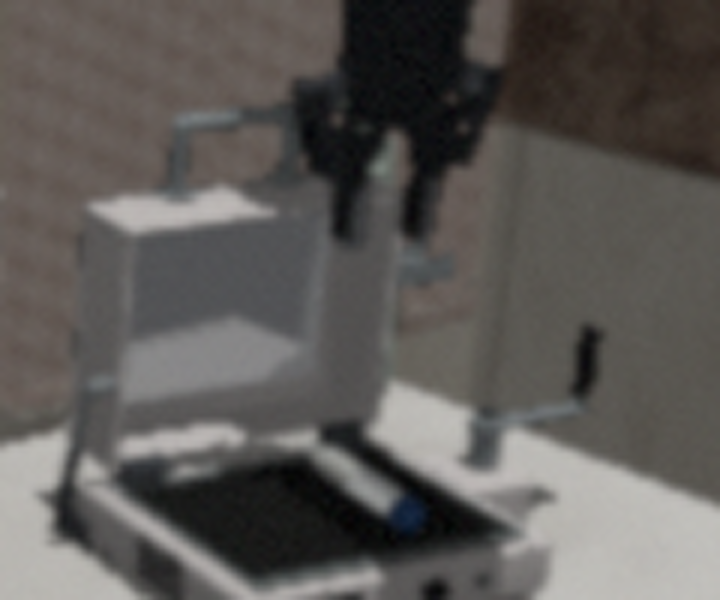

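View pics/t15.png

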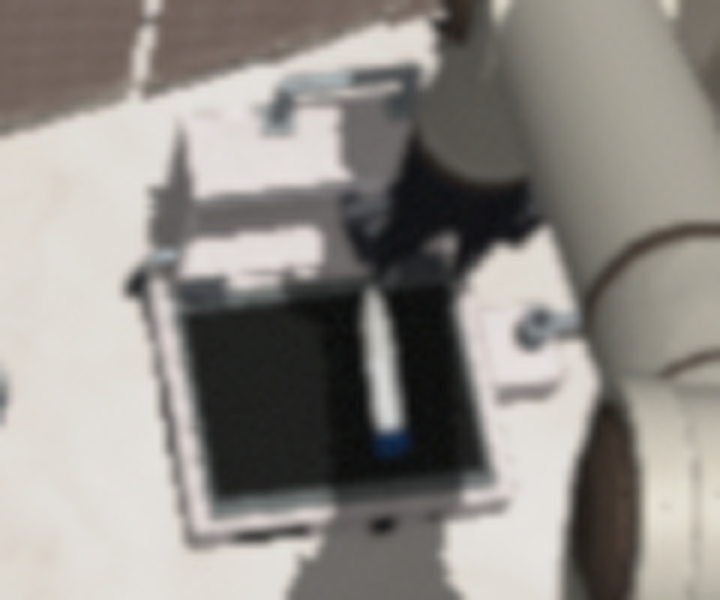

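Run:
```python
from h import *
a=np.radians(-11.5);ex=np.array([np.cos(a),np.sin(a)]);ey=np.array([-np.sin(a),np.cos(a)])
o=np.array([.540,-.172]);S=lambda p:np.array([(p[:2]-o)@ex,(p[:2]-o)@ey])
for c,A,B in (('top',(392,455),(373,288)),('scene',(412,528),(318,450))):
    P=[S(unproj((350+q[0]/6,110+q[1]/6),c,.056)) for q in (A,B)];print(c,P,(P[0]+P[1])/2,np.linalg.norm(P[1]-P[0]))
```

```text
top [array([-0.057, -0.033]), array([ 0.065, -0.042])] [ 0.004 -0.037] 0.12254006427025697
scene [array([-0.066, -0.025]), array([ 0.059, -0.044])] [-0.004 -0.034] 0.1258727002506733
```

drive_tool([
  [2,1,0],
  [2.5,3,0],
  [2,4,0],
  [1.5,4.5,0],
  [1.5,4.5,0],
  [1.5,4.5,0],
  [1.5,4.5,0],
  [1.5,4.5,0],
  [1,4.5,0],
  [1,4.5,0],
  [1,4.5,0],
  [1,4,0],
  [0.5,3,0],
  [0.4,1.5,0],
  [0,0,0],
], spin=[0,0,0,0,0,0,0,0,0,0,0,0,0,0,0], gripper=4.5)

```text
time: 27.8
position: [0.457, 0.3483, 0.3736]
eef_rot: [[-0.981, 0.196, -0.005], [0.196, 0.981, 0.001], [0.005, 0.0, -1.0]]
ft_force: [-0.7, -0.4, 0.2]
gripper_width: 0.0452
```

drive_tool([
  [0,0,0],
  [0,0,0],
  [0,0,0],
  [0,0,0],
  [0,0,0],
  [0,0,0],
  [0,0,0],
  [0,0,0],
  [0,0,0],
  [0,0,0],
  [0,0,0],
  [0,0,0],
], spin=[8,8,8,8,8,8,8,8,8,8,8.4,0])

```text
time: 29.0
position: [0.4587, 0.344, 0.3745]
eef_rot: [[0.177, 0.984, -0.003], [0.984, -0.177, -0.0], [-0.001, -0.003, -1.0]]
ft_force: [-0.2, -0.3, 0.2]
gripper_width: 0.0452
```

Run:
```python
from h import *
plan([0.462,0.347,0.12],-10)
snap('scene','s16.png',(240,190,360,290),6);snap('top','t16.png',(240,190,360,290),6)
```

```text
t 29.0 grasp [0.458 0.344 0.219] yaw_y -10.174489292015183 q [-0.712  0.364  0.028  1.79  -0.014  0.991 -0.856]
spin total -0.17448929201518126  slide cm before spin [0.378 0.35  9.946]
  slide cm after spin [0.377 0.351 9.946]
```

View pics/s16.png

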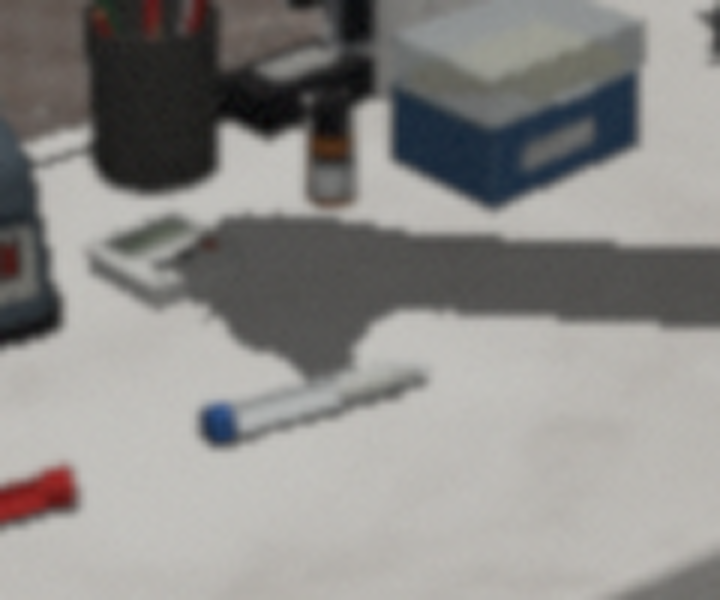

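View pics/t16.png

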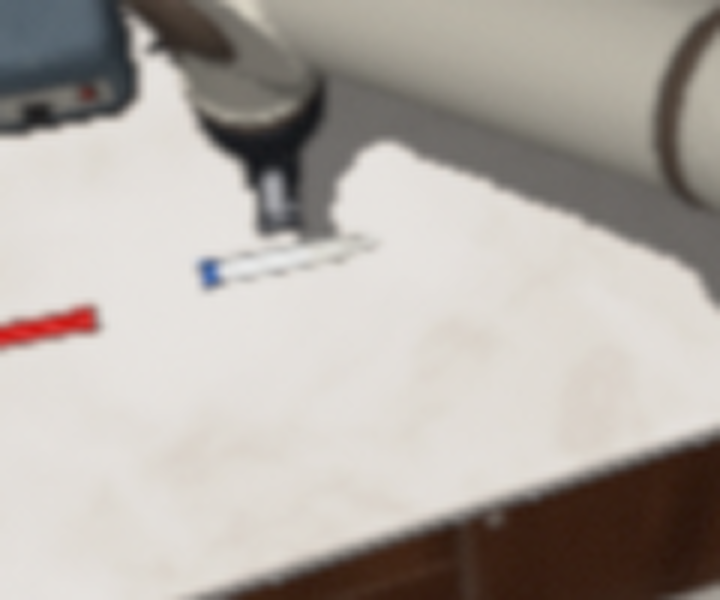

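drive_tool([
  [0.3,0.2,2],
  [0.2,0.2,3],
  [0,0,4],
  [0,0,4],
  [0,0,3],
  [0,0,2],
  [0,0,1],
  [0,0,0.6],
  [0,0,0.2],
  [0,0,0],
], spin=[0,0,0,0,0,0,0,0,0,0])

```text
time: 30.1
position: [0.4629, 0.3513, 0.1776]
eef_rot: [[0.172, 0.985, -0.002], [0.985, -0.172, 0.002], [0.002, -0.002, -1.0]]
ft_force: [-0.5, 0.7, 0.2]
gripper_width: 0.0451
```

Run:
```python
from h import *
plan([0.463,0.349,0.0205],-10)
snap('scene','s17.png',(240,190,360,290),6);snap('top','t17.png',(240,190,360,290),6)
```

```text
t 30.1 grasp [0.463 0.352 0.023] yaw_y -9.900928129889579 q [-0.706  0.655  0.015  1.87  -0.021  0.616 -0.85 ]
spin total 0.0990718701104214  slide cm before spin [-0.259  0.083  0.213]
  slide cm after spin [-0.259  0.083  0.213]
```

View pics/s17.png

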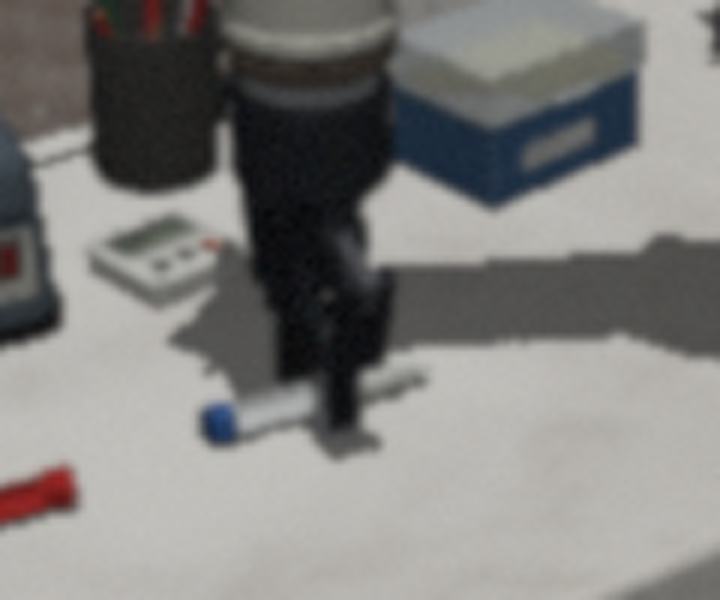

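drive_tool([
  [0,0,0.2],
  [0,0,0],
], spin=[0,0])

```text
time: 30.4
position: [0.4625, 0.3513, 0.1753]
eef_rot: [[0.172, 0.985, -0.002], [0.985, -0.172, 0.002], [0.002, -0.002, -1.0]]
ft_force: [1.3, -0.8, -0.2]
gripper_width: 0.045
```

drive_tool([
  [0,0,0],
  [0,0,0],
  [0,0,0],
  [0,0,0],
], spin=[0,0,0,0], gripper=1)

```text
time: 30.8
position: [0.4627, 0.3514, 0.1753]
eef_rot: [[0.172, 0.985, -0.002], [0.985, -0.172, 0.002], [0.002, -0.002, -1.0]]
ft_force: [-0.4, -0.3, 4.6]
gripper_width: 0.0183
```

drive_tool([
  [0,0,-1],
  [0,0,-3],
  [0,0,-4],
  [0,0,-4],
  [0,0,-4],
  [0,0,-2],
  [0,0,0],
  [0,0,0],
  [0,0,0],
  [0,0,0],
  [0,0,0],
  [0,0,0],
  [0,0,0],
  [0,0,0],
  [0,0,0],
  [0,0,0],
  [0,0,0],
  [0,0,0],
], spin=[0,0,0,0,0,0,0,-8,-8,-8,-8,-8,-8,-8,-8,-8,-8,-8.5])

```text
time: 32.6
position: [0.4624, 0.3504, 0.3536]
eef_rot: [[-0.981, 0.192, -0.005], [0.192, 0.981, 0.0], [0.005, -0.001, -1.0]]
ft_force: [-0.6, 0.0, -0.3]
gripper_width: 0.0185
```

Run:
```python
from h import *
plan([0.5465,-0.1396,0.20],78.5)
snap('scene','s18.png',(240,150,360,250),6)
```

```text
t 32.6 grasp [0.462 0.35  0.199] yaw_y 78.91357020277755 q [-0.468  0.416 -0.286  1.782  0.135  0.967  0.569]
spin total 0.4135702027775494  slide cm before spin [-17.747 -46.455  -0.179]
  slide cm after spin [-18.082 -46.326  -0.181]
```

View pics/s18.png

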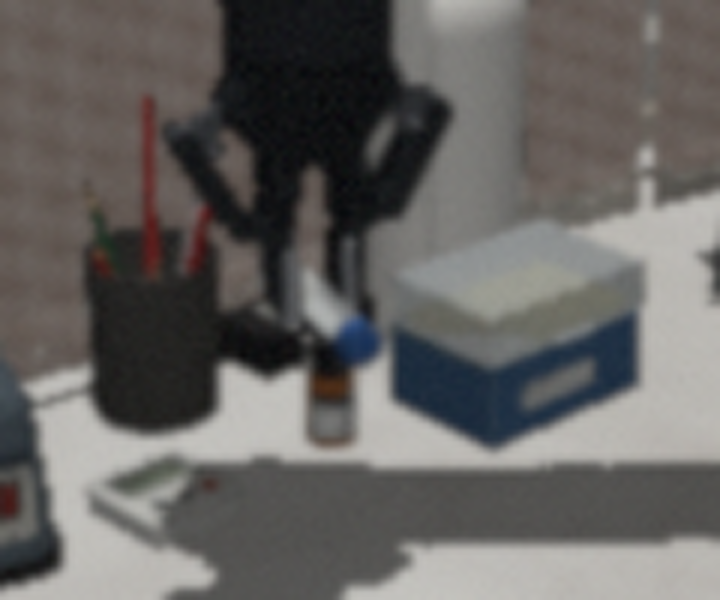

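drive_tool([
  [0,-2,0],
  [-1,-4,0],
  [-1.5,-4.5,0],
  [-1.5,-4.5,0],
  [-2,-4.5,0],
  [-2,-4.5,0],
  [-2,-4.5,0],
  [-2,-4.5,0],
  [-2,-4.5,0],
  [-2,-4,0],
  [-1.5,-3,0],
  [-0.5,-1.8,0],
  [0,0,0],
  [0,0,0],
], spin=[0.4,0,0,0,0,0,0,0,0,0,0,0,0,0])

```text
time: 34.05
position: [0.5439, -0.1388, 0.353]
eef_rot: [[-0.978, 0.207, -0.004], [0.207, 0.978, 0.003], [0.005, 0.002, -1.0]]
ft_force: [0.1, 0.4, -0.9]
gripper_width: 0.0187
```

Run:
```python
from h import *
plan([0.5465,-0.1396,0.0705],78.5)
snap('scene','s19.png',(350,110,470,210),6);snap('top','t19.png',(350,110,470,210),6)
```

```text
t 34.05 grasp [ 0.543 -0.138  0.198] yaw_y 78.0454543822453 q [ 0.26   0.371 -0.072  1.834  0.03   0.942  1.538]
spin total -0.4545456177547038  slide cm before spin [-0.409 -0.07  12.752]
  slide cm after spin [-0.409 -0.073 12.752]
```

View pics/s19.png

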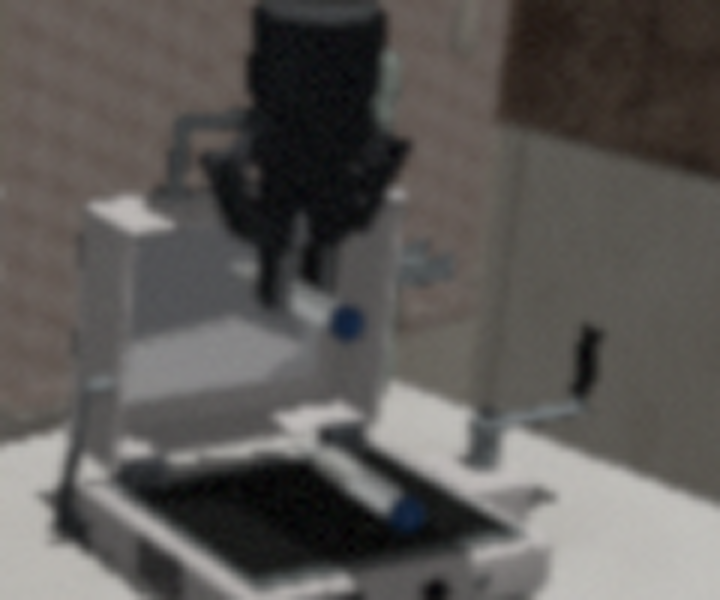

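View pics/t19.png

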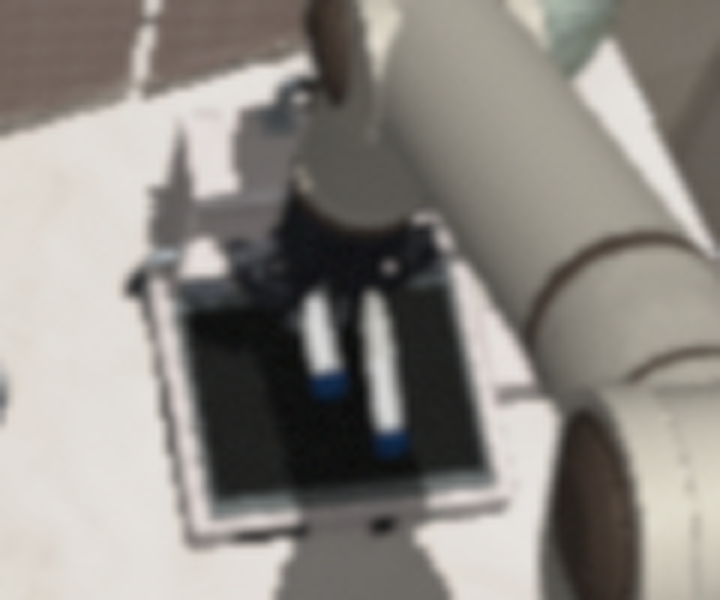

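Run:
```python
from h import *
a=np.radians(-11.5);ex=np.array([np.cos(a),np.sin(a)]);ey=np.array([-np.sin(a),np.cos(a)])
o=np.array([.540,-.172]);S=lambda p:np.array([(p[:2]-o)@ex,(p[:2]-o)@ey])
for c,A in (('top',(329,395)),('scene',(357,330))):
    print(c,S(unproj((350+A[0]/6,110+A[1]/6),c,.187)))
print(S(np.array([.543,-.138])))
```

```text
top [-0.063  0.031]
scene [-0.067  0.03 ]
[-0.004  0.034]
```

drive_tool([
  [-0.2,0,1.5],
  [-0.1,0,3],
  [0,0,3],
  [0,0,3],
  [0,0,1.2],
  [0,0,0.8],
  [0,0,0.2],
  [0,0,0],
], spin=[-0.4,0,0,0,0,0,0,0])

```text
time: 34.95
position: [0.5475, -0.1395, 0.2275]
eef_rot: [[-0.98, 0.198, -0.001], [0.198, 0.98, 0.001], [0.002, 0.001, -1.0]]
ft_force: [-0.1, 0.3, -0.2]
gripper_width: 0.0186
```

Run:
```python
from h import *
plan([0.5465,-0.1396,0.0695],78.5)
```

```text
t 34.95 grasp [ 0.547 -0.139  0.072] yaw_y 78.59300398973987 q [ 0.253  0.554 -0.064  1.898  0.051  0.692  1.531]
spin total 0.09300398973987001  slide cm before spin [ 0.068 -0.044  0.299]
  slide cm after spin [ 0.068 -0.044  0.299]
```

drive_tool([
  [0,0,0.3],
  [0,0,0],
], spin=[0,0])

```text
time: 35.15
position: [0.5473, -0.1397, 0.2246]
eef_rot: [[-0.98, 0.198, -0.001], [0.198, 0.98, 0.001], [0.002, 0.001, -1.0]]
ft_force: [-0.4, 0.3, -0.2]
gripper_width: 0.0189
```

drive_tool([
  [0,0,0],
  [0,0,0],
  [0,0,0],
  [0,0,-1],
  [0,0,-3],
  [0,0,-4],
  [2,0,-4],
  [4,0,-4],
  [4,0,-3],
  [4,2,-1],
  [2,4,0],
  [0,5,0],
  [0,5,0],
  [0,4,0],
  [0,0,0],
], spin=[0,0,0,0,0,0,0,0,0,0,0,0,0,0,0], gripper=4)

```text
time: 36.65
position: [0.4349, 0.0926, 0.4212]
eef_rot: [[-0.982, 0.189, -0.0], [0.189, 0.982, 0.004], [0.001, 0.004, -1.0]]
ft_force: [-0.4, -0.7, 0.3]
gripper_width: 0.0399
```

Run:
```python
from h import *
plan([0.5465,-0.1396,0.0695],78.5)
snap('scene','s20.png',(340,90,480,210),5);snap('top','t20.png',(350,110,470,210),6)
for c in('scene','top'):
    for n in ['tube_a_mid','hood_handle','mat_center','latch_knob']:
        for d in spot_point(n,c): print(c,n,np.array(d['centre']),round(d['confidence'],2),proj(d['centre'],c))
```

```text
t 36.65 grasp [0.435 0.093 0.266] yaw_y 79.08192925112728 q [ 0.021  0.092 -0.306  2.025  0.028  1.028  1.083]
spin total 0.5819292511272778  slide cm before spin [-15.382 -20.829  19.571]
  slide cm after spin [-15.592 -20.672  19.571]
scene hood_handle [ 0.655 -0.196  0.259] 0.68 [388.836 129.898]
scene mat_center [ 0.541 -0.169  0.053] 0.96 [401.189 193.291]
scene latch_knob [ 0.518 -0.385  0.108] 0.46 [446.8   169.227]
top tube_a_mid [ 0.63   0.339 -0.   ] 0.58 [278.029 195.758]
top hood_handle [ 0.656 -0.196  0.261] 0.84 [407.678 122.812]
top mat_center [ 0.534 -0.172  0.049] 0.61 [405.011 175.489]
top latch_knob [ 0.517 -0.388  0.11 ] 0.43 [459.886 157.426]
```

View pics/s20.png

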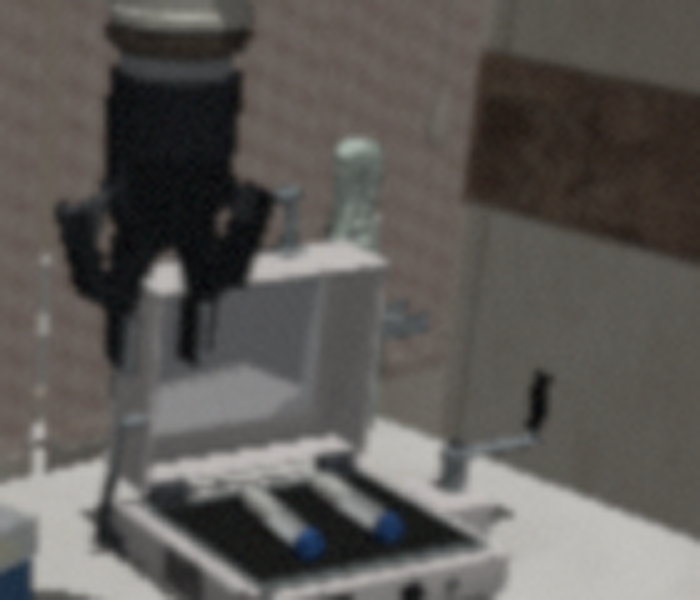

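View pics/t20.png

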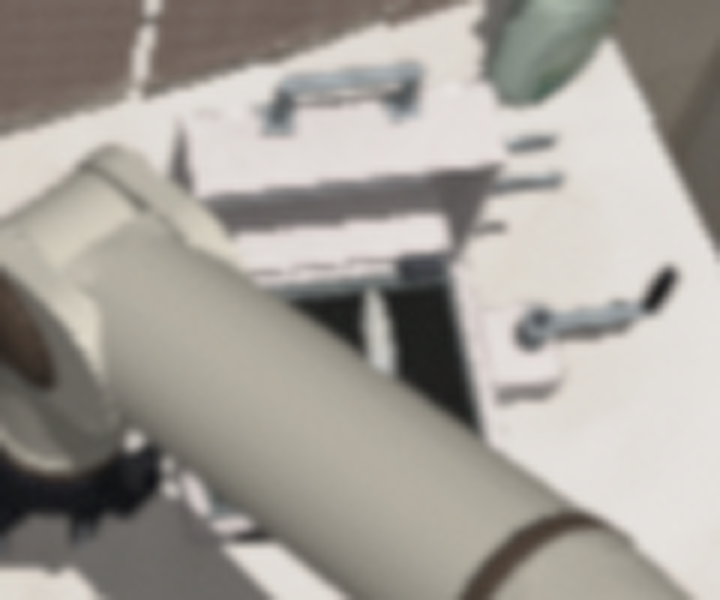

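drive_tool([
  [0,0,-2],
  [0,0,-4],
  [0,0,-3],
  [0,0,0],
  [0,0,0],
  [0,0,0],
  [0,0,0],
  [0,0,0],
  [0,0,0],
  [0,0,0],
  [0,0,0],
  [0,0,0],
], spin=[8.5,8.5,8.5,8.5,8.5,8.5,8.5,8.5,8.5,8.5,5.5,0])

```text
time: 38.35
position: [0.435, 0.0864, 0.5098]
eef_rot: [[0.208, 0.978, -0.003], [0.978, -0.208, 0.002], [0.001, -0.003, -1.0]]
ft_force: [-0.1, 0.8, 0.3]
gripper_width: 0.0399
```

Run:
```python
from h import *
plan([0.657,-0.196,0.345],-11.5)
```

```text
t 38.35 grasp [0.435 0.087 0.355] yaw_y -12.00524087331888 q [ 0.015  0.007 -0.271  1.904 -0.     1.234 -0.465]
spin total -0.5052408733188827  slide cm before spin [-23.021  27.639   0.874]
  slide cm after spin [-23.263  27.435   0.874]
```

drive_tool([
  [-1.5,1.5,0],
  [-2.5,3,0],
  [-3.5,4,0],
  [-3.5,4,0],
  [-3.5,4,0],
  [-3.5,4,0],
  [-3,4,0],
  [-1.8,2.2,0.4],
  [-0.5,0.7,0.5],
  [0,0,0],
  [0,0,0],
], spin=[-0.5,0,0,0,0,0,0,0,0,0,0])

```text
time: 39.45
position: [0.6493, -0.1847, 0.4995]
eef_rot: [[0.196, 0.981, -0.004], [0.981, -0.196, 0.003], [0.002, -0.004, -1.0]]
ft_force: [0.2, 0.6, -0.2]
gripper_width: 0.04
```

Run:
```python
from h import *
plan([0.657,-0.196,0.260],-11.5)
snap('scene','s21.png',(340,80,480,200),5);snap('top','t21.png',(350,110,470,210),6)
```

```text
t 39.45 grasp [ 0.649 -0.184  0.344] yaw_y -11.292510168113127 q [ 0.283  0.45  -0.065  1.371  0.027  1.326  0.02 ]
spin total 0.20748983188687475  slide cm before spin [-1.006  1.081  8.441]
  slide cm after spin [-1.002  1.085  8.441]
```

View pics/s21.png

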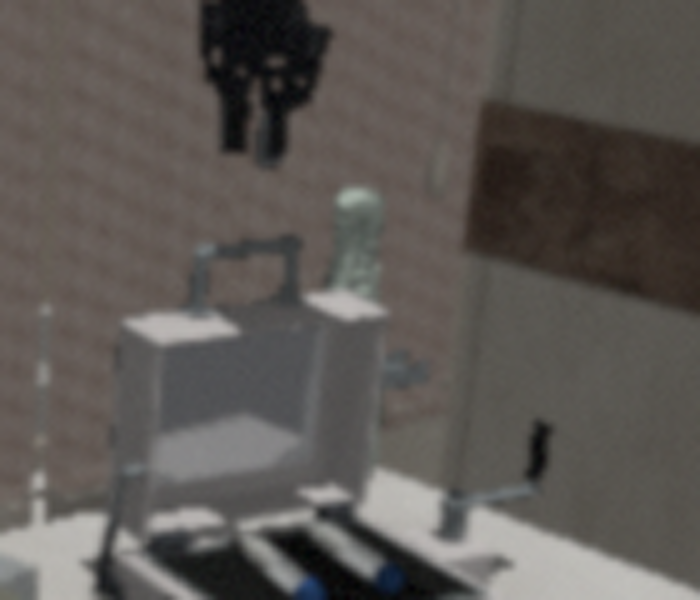

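View pics/t21.png

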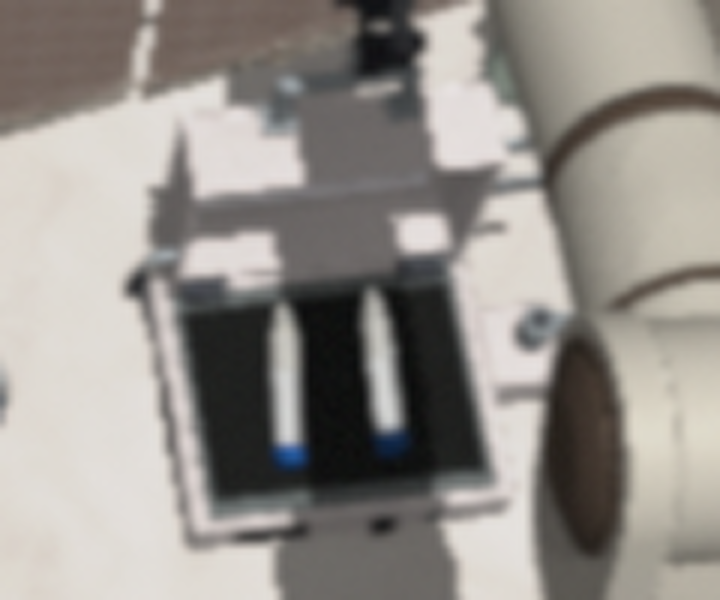

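Run:
```python
from h import *
a=np.radians(-11.5);ex=np.array([np.cos(a),np.sin(a)]);ey=np.array([-np.sin(a),np.cos(a)])
o=np.array([.540,-.172]);S=lambda p:np.array([(p[:2]-o)@ex,(p[:2]-o)@ey])
for A,B in (((291,466),(287,300)),((392,454),(373,288))):
    P=[S(unproj((350+q[0]/6,110+q[1]/6),'top',.058)) for q in (A,B)];print(P,(P[0]+P[1])/2)
for A,B in (((313,588),(246,532)),((393,590),(313,520))):
    P=[S(unproj((340+q[0]/5,80+q[1]/5),'scene',.058)) for q in (A,B)];print(P,(P[0]+P[1])/2)
for d in look_for('mat_center','top')+look_for('mat_center','scene'):print(S(np.array(d['centre'])))
```

```text
[array([-0.058,  0.036]), array([0.062, 0.018])] [0.002 0.027]
[array([-0.058, -0.032]), array([ 0.064, -0.042])] [ 0.003 -0.037]
[array([-0.044,  0.029]), array([0.063, 0.015])] [0.01  0.022]
[array([-0.069, -0.022]), array([ 0.064, -0.045])] [-0.003 -0.034]
[0.051 0.001]
[0.089 0.008]
```

drive_tool([
  [-0.5,0.6,0],
  [-0.5,0.5,1],
  [0,0,2],
  [0,0,2],
  [0,0,2],
  [0,0,1],
  [0,0,0.4],
  [0,0,0],
], spin=[0,0,0,0,0,0,0,0])

```text
time: 40.45
position: [0.6583, -0.1981, 0.4154]
eef_rot: [[0.198, 0.98, -0.003], [0.98, -0.198, 0.002], [0.001, -0.004, -1.0]]
ft_force: [0.4, 0.2, 0.0]
gripper_width: 0.0403
```

drive_tool([
  [0,0,0],
  [0,0,0],
  [0,0,0],
  [0,0,0],
], spin=[0,0,0,0], gripper=0.3)

```text
time: 40.85
position: [0.6564, -0.1976, 0.4172]
eef_rot: [[0.198, 0.98, -0.008], [0.98, -0.198, 0.002], [0.001, -0.008, -1.0]]
ft_force: [-9.9, 2.6, 6.7]
gripper_width: 0.0097
```

Run:
```python
from h import *
plan([0.657,-0.196,0.260],-11.5)
r=np.array([.204,.041])
def pos(t): return np.array([-(r[0]*np.cos(t)-r[1]*np.sin(t)), r[0]*np.sin(t)+r[1]*np.cos(t)])
ts=np.append(np.arange(1.55,0,-.078),0)
for a,b in zip(ts[:-1],ts[1:]):
    d=(pos(b)-pos(a))*100;print('%.2f [0, %.2f, %.2f]'%(b,d[0],-d[1]))
```

```text
t 40.85 grasp [ 0.655 -0.197  0.262] yaw_y -11.432475168460853 q [ 0.295  0.524 -0.061  1.443  0.032  1.184  0.03 ]
spin total 0.06752483153914568  slide cm before spin [0.152 0.151 0.219]
  slide cm after spin [0.152 0.151 0.219]
1.47 [0, -1.61, -0.22]
1.39 [0, -1.62, -0.10]
1.32 [0, -1.62, 0.03]
1.24 [0, -1.62, 0.15]
1.16 [0, -1.60, 0.28]
1.08 [0, -1.57, 0.40]
1.00 [0, -1.54, 0.52]
0.93 [0, -1.49, 0.64]
0.85 [0, -1.44, 0.76]
0.77 [0, -1.37, 0.87]
0.69 [0, -1.30, 0.97]
0.61 [0, -1.22, 1.07]
0.54 [0, -1.13, 1.16]
0.46 [0, -1.04, 1.25]
0.38 [0, -0.94, 1.32]
0.30 [0, -0.83, 1.39]
0.22 [0, -0.72, 1.45]
0.15 [0, -0.61, 1.50]
0.07 [0, -0.49, 1.55]
0.00 [0, -0.33, 1.38]
```

drive_tool([
  [0,-0.8,-0.1],
  [0,-0.8,-0.1],
  [0,-1.62,-0.1],
  [0,-1.62,0.03],
  [0,-1.62,0.15],
  [0,-1.6,0.28],
  [0,-1.57,0.4],
  [0,0,0],
], spin=[0,0,0,0,0,0,0,0])

```text
time: 41.65
position: [0.5626, -0.1788, 0.4136]
eef_rot: [[0.199, 0.98, 0.001], [0.98, -0.199, 0.0], [0.0, 0.001, -1.0]]
ft_force: [-3.5, 0.9, 12.5]
gripper_width: 0.0097
```

drive_tool([
  [0,-1.54,0.52],
  [0,-1.49,0.64],
  [0,-1.44,0.76],
  [0,-1.37,0.87],
  [0,-1.3,0.97],
  [0,-1.22,1.07],
  [0,-1.13,1.16],
  [0,0,0],
], spin=[0,0,0,0,0,0,0,0])

```text
time: 42.45
position: [0.4685, -0.16, 0.3501]
eef_rot: [[0.199, 0.98, -0.005], [0.98, -0.199, 0.001], [0.0, -0.005, -1.0]]
ft_force: [-4.2, -1.5, 1.2]
gripper_width: 0.0097
```

Run:
```python
from h import *
plan([0.4208,-0.1478,0.096],-11.5)
snap('scene','s22.png',(340,80,480,200),5)
```

```text
t 42.45 grasp [ 0.468 -0.16   0.195] yaw_y -11.465154661932624 q [ 0.337  0.265 -0.071  1.993  0.024  0.889  0.052]
spin total 0.034845338067370335  slide cm before spin [ 0.239 -4.776  9.935]
  slide cm after spin [ 0.236 -4.777  9.935]
```

View pics/s22.png

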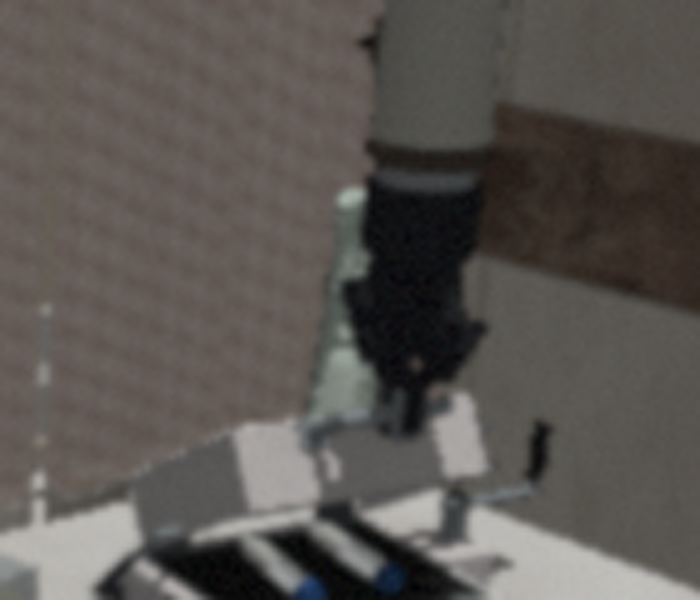

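Going well. I'll lower the rest.

drive_tool([
  [0,-1.04,1.25],
  [0,-0.94,1.32],
  [0,-0.83,1.39],
  [0,-0.72,1.45],
  [0,-0.3,0.75],
  [0,-0.3,0.75],
  [0,-0.25,0.78],
  [0,0,0],
], spin=[0,0,0,0,0,0,0,0])

```text
time: 43.3
position: [0.4263, -0.1516, 0.2733]
eef_rot: [[0.199, 0.98, -0.007], [0.98, -0.199, 0.002], [0.0, -0.007, -1.0]]
ft_force: [-5.7, -2.9, -1.7]
gripper_width: 0.0099
```

drive_tool([
  [0,-0.24,0.77],
  [0,-0.17,0.6],
  [0,-0.1,0.5],
  [0,0,0.3],
  [0,0,0],
], spin=[0,0,0,0,0])

```text
time: 43.8
position: [0.4209, -0.1505, 0.2516]
eef_rot: [[0.199, 0.98, -0.008], [0.98, -0.199, 0.002], [0.0, -0.009, -1.0]]
ft_force: [-6.6, -2.2, -1.1]
gripper_width: 0.0099
```

Run:
```python
from h import *
plan([0.4208,-0.1478,0.096],-11.5)
snap('scene','s23.png',(350,110,470,210),6)
```

```text
t 43.8 grasp [ 0.42  -0.15   0.097] yaw_y -11.47571439825171 q [ 0.341  0.354 -0.066  2.168  0.039  0.628  0.046]
spin total 0.02428560174828931  slide cm before spin [0.257 0.073 0.065]
  slide cm after spin [0.257 0.073 0.065]
```

View pics/s23.png

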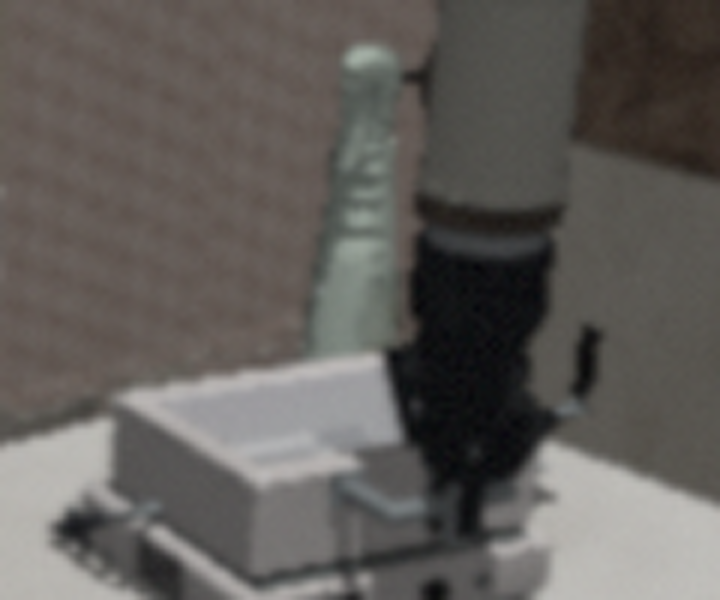

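drive_tool([
  [0,0,0.3],
  [0,0,0],
], spin=[0,0])

```text
time: 44.05
position: [0.4205, -0.1504, 0.2486]
eef_rot: [[0.199, 0.98, -0.009], [0.98, -0.199, 0.002], [0.0, -0.01, -1.0]]
ft_force: [-8.3, -3.1, -0.5]
gripper_width: 0.0099
```

drive_tool([
  [0,0,-0.2],
  [0,0,0],
  [0,0,0],
  [0,0,-2],
  [0,0,-3],
  [0,0,-4],
  [0,0,-3],
  [0,0,0],
], spin=[0,0,0,0,0,0,0,0], gripper=3.4)

```text
time: 44.85
position: [0.4251, -0.1505, 0.3762]
eef_rot: [[0.198, 0.98, 0.007], [0.98, -0.198, -0.001], [0.0, 0.007, -1.0]]
ft_force: [0.7, -0.3, -1.4]
gripper_width: 0.0342
```

Run:
```python
from h import *
plan([0.517,-0.386,0.2],-11.5)
snap('scene','s24.png',(350,110,470,210),6)
for c in('scene','top'):
    for n in ['hood_handle','latch_knob']:
        for d in spot_point(n,c): print(c,n,np.array(d['centre']),round(d['confidence'],2),proj(d['centre'],c))
```

```text
t 44.85 grasp [ 0.426 -0.151  0.221] yaw_y -11.40043231555105 q [ 0.351  0.149 -0.076  2.071  0.013  0.915  0.069]
spin total 0.09956768444894237  slide cm before spin [-21.267  13.539   2.21 ]
  slide cm after spin [-21.244  13.576   2.211]
scene hood_handle [ 0.42  -0.148  0.096] 0.59 [424.203 194.571]
scene hood_handle [ 0.532 -0.308  0.072] 0.41 [429.305 181.271]
scene latch_knob [ 0.518 -0.385  0.106] 0.53 [446.717 169.774]
top hood_handle [ 0.652 -0.196  0.259] 0.76 [408.029 123.979]
top hood_handle [ 0.537 -0.173  0.049] 0.3 [405.016 174.918]
top latch_knob [ 0.653 -0.194  0.258] 0.24 [407.514 123.72 ]
```

View pics/s24.png

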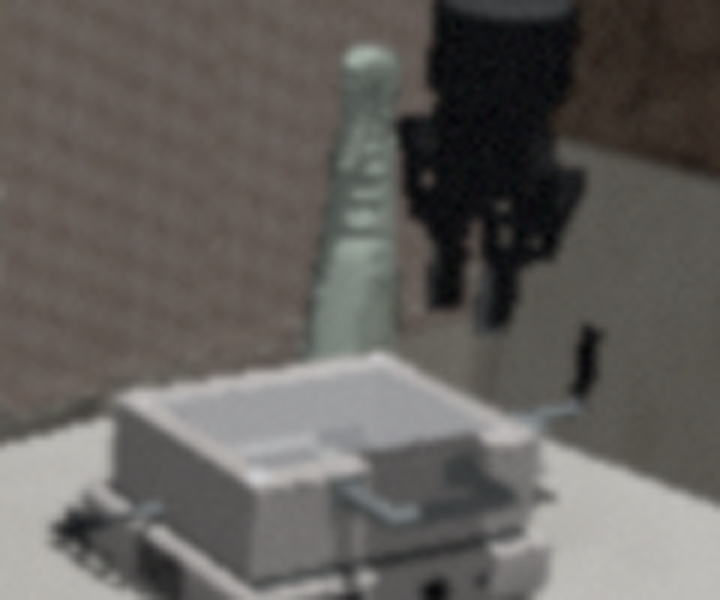

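drive_tool([
  [-2,1,0],
  [-3.5,2.2,0],
  [-4,2.5,0],
  [-4,2.5,0],
  [-4,2.5,0],
  [-2.5,2,0.5],
  [-1.2,0.8,1],
  [0,0,0.7],
  [0,0,0],
  [0,0,0],
], spin=[0,0,0,0,0,0,0,0,0,0])

```text
time: 46.1
position: [0.5129, -0.3832, 0.3479]
eef_rot: [[0.197, 0.98, -0.004], [0.98, -0.197, 0.004], [0.003, -0.005, -1.0]]
ft_force: [0.5, 0.5, 0.4]
gripper_width: 0.0339
```

Run:
```python
from h import *
for c in('scene','top'):
    snap(c,c[0]+'25.png',(390,100,490,200),6)
    for n in ['hood_handle','latch_knob','latch_pivot']:
        for d in spot_point(n,c): print(c,n,np.array(d['centre']),round(d['confidence'],2),proj(d['centre'],c))
plan([0.518,-0.386,0.107],-11.5)
```

```text
scene hood_handle [ 0.422 -0.15   0.096] 0.68 [424.006 194.326]
scene latch_knob [ 0.518 -0.386  0.109] 0.4 [447.024 169.018]
scene latch_pivot [ 0.535 -0.315  0.071] 0.66 [429.889 180.875]
top hood_handle [ 0.418 -0.148  0.097] 0.64 [412.041 198.647]
top latch_knob [ 0.514 -0.386  0.111] 0.43 [459.617 158.187]
top latch_pivot [ 0.533 -0.313  0.069] 0.69 [438.435 163.719]
t 46.5 grasp [ 0.513 -0.384  0.194] yaw_y -11.410438190527625 q [ 0.58   0.505  0.03   1.636 -0.017  1.003  0.415]
spin total 0.08956180947237158  slide cm before spin [-0.062  0.563  8.736]
  slide cm after spin [-0.061  0.563  8.736]
```

View pics/s25.png

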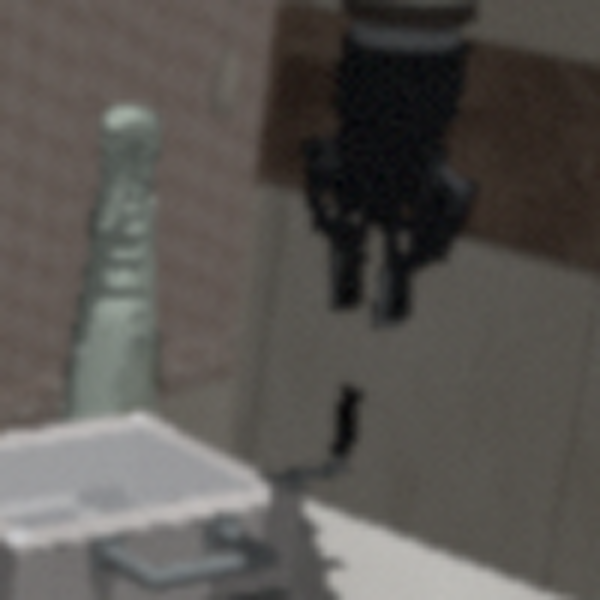

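View pics/t25.png

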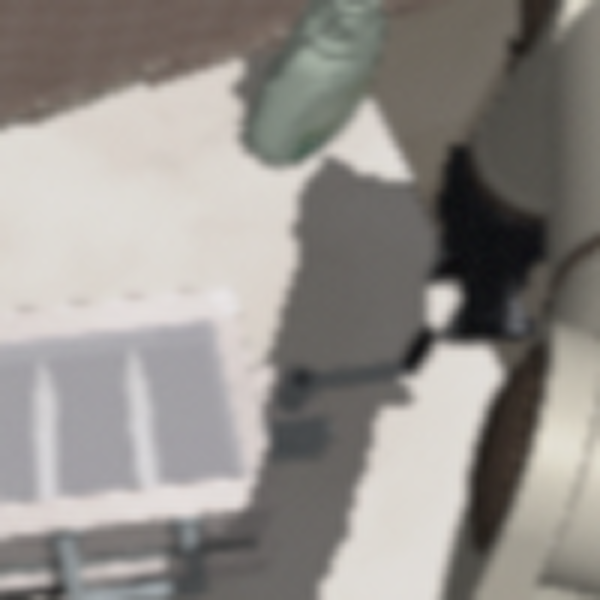

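drive_tool([
  [-0.1,0.5,0],
  [0,0,2],
  [0,0,3],
  [0,0,2],
  [0,0,1.2],
  [0,0,0.5],
  [0,0,0],
], spin=[0,0,0,0,0,0,0])

```text
time: 47.2
position: [0.5176, -0.3866, 0.2615]
eef_rot: [[0.198, 0.98, -0.003], [0.98, -0.198, 0.002], [0.001, -0.003, -1.0]]
ft_force: [-0.7, -0.1, -0.1]
gripper_width: 0.0343
```

drive_tool([
  [0,0,0],
  [0,0,0],
  [0,0,0],
  [0,0,0],
], spin=[0,0,0,0], gripper=0.5)

```text
time: 47.6
position: [0.518, -0.387, 0.2631]
eef_rot: [[0.198, 0.98, -0.001], [0.98, -0.198, 0.0], [-0.0, -0.001, -1.0]]
ft_force: [0.1, -0.1, 4.1]
gripper_width: 0.0136
```

Run:
```python
from h import *
plan([0.518,-0.386,0.107],-11.5)
s=telemetry.state();R=np.array(s['eef_rot']);g=(np.array(s['position'])+R[:,2]*.155)[:2]
piv=np.array([.5312,-.3122]);v=g-piv
print(np.linalg.norm(v),np.degrees(np.arctan2(v[1],v[0]))+180+11.5, R[:2,:2].T@v)
```

```text
t 47.6 grasp [ 0.518 -0.387  0.108] yaw_y -11.431332429551274 q [ 0.582  0.616  0.026  1.675 -0.019  0.851  0.416]
spin total 0.06866757044872429  slide cm before spin [ 0.098 -0.011  0.111]
  slide cm after spin [ 0.098 -0.011  0.111]
0.07594971434799198 91.42801419639999 [-0.076  0.002]
```

drive_tool([
  [0.08,-1.09,0],
  [0.08,-1.09,0],
  [0.08,-1.09,0],
  [0.08,-1.09,0],
  [0.08,-1.09,0],
  [0,0,0],
], spin=[8.3,8.3,8.3,8.3,8.3,0])

```text
time: 48.2
position: [0.4718, -0.3584, 0.2632]
eef_rot: [[0.8, 0.6, -0.002], [0.6, -0.8, -0.0], [-0.001, -0.001, -1.0]]
ft_force: [0.3, -3.1, 2.0]
gripper_width: 0.0136
```

```bash
cat > lat.py <<'E'
from h import *
s=telemetry.state();R=np.array(s['eef_rot']);g=(np.array(s['position'])+R[:,2]*.155)[:2]
piv=np.array([.5312,-.3122]);v=g-piv
print(np.array(s['joint_pos']),g,np.linalg.norm(v),'theta',np.degrees(np.arctan2(v[1],v[0]))%360-180+11.5, R[:2,:2].T@v, s['gripper_width'],s['ft_force'])
E
python3 lat.py
```

```text
[ 0.447  0.544  0.204  1.823 -0.146  0.79  -0.201] [ 0.472 -0.358] 0.0754973248870018 theta 49.30178254689193 [-0.075  0.001] 0.013611432400792645 [ 0.331 -3.054  2.02 ]
```

drive_tool([
  [0.08,-1.09,0],
  [0.08,-1.09,0],
  [0.08,-1.09,0],
  [0.08,-1.09,0],
  [0,0,0],
], spin=[8.3,8.3,8.3,8.3,0])

```text
time: 48.7
position: [0.4567, -0.3179, 0.2631]
eef_rot: [[0.998, 0.065, -0.003], [0.065, -0.998, 0.0], [-0.003, -0.0, -1.0]]
ft_force: [-2.3, -3.6, 4.4]
gripper_width: 0.0134
```

```bash
python3 lat.py; python3 -c "
from h import *
snap('scene','s26.png',(380,120,500,220),6)"
```

```text
[ 0.285  0.506  0.346  1.918 -0.239  0.76  -0.74 ] [ 0.456 -0.318] 0.07510693196219292 theta 15.828132538098771 [-0.075  0.001] 0.013447350556296861 [-2.302 -3.569  4.433]
```

View pics/s26.png

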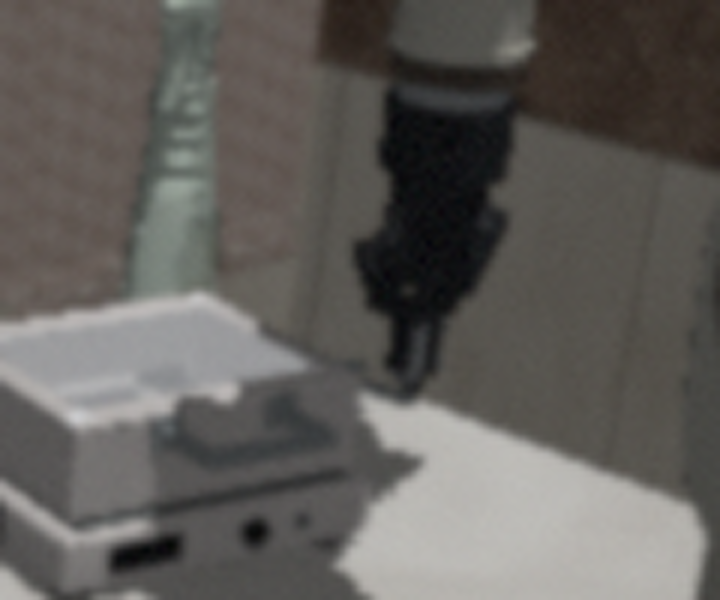

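drive_tool([
  [0.02,-0.52,0],
  [0.02,-0.52,0],
  [0.02,-0.52,0],
  [0.02,-0.52,0],
  [0,0,0],
  [0,0,0],
], spin=[4,4,4,4,0,0])

```text
time: 49.35
position: [0.4581, -0.2982, 0.263]
eef_rot: [[0.978, -0.21, -0.003], [-0.21, -0.978, -0.0], [-0.003, 0.001, -1.0]]
ft_force: [-4.7, -3.5, 7.8]
gripper_width: 0.0137
```

```bash
python3 lat.py
```

```text
[ 0.198  0.502  0.414  1.944 -0.284  0.755 -1.006] [ 0.458 -0.298] 0.07485170617832146 theta 0.7576541344869554 [-0.075  0.002] 0.013728582477513842 [-4.698 -3.496  7.774]
```

drive_tool([
  [0,-0.2,0],
  [0,-0.2,0],
  [0,0,0],
  [0,0,0],
], spin=[0,0,0,0])

```text
time: 49.75
position: [0.4581, -0.2972, 0.2631]
eef_rot: [[0.977, -0.212, -0.002], [-0.212, -0.977, -0.004], [-0.001, 0.005, -1.0]]
ft_force: [-4.5, -10.4, 3.5]
gripper_width: 0.0135
```

```bash
python3 lat.py
```

```text
[ 0.193  0.5    0.417  1.946 -0.281  0.751 -1.014] [ 0.458 -0.298] 0.07483148355536876 theta 0.4711794780060643 [-0.075  0.002] 0.013502710900017005 [ -4.501 -10.375   3.519]
```

drive_tool([
  [0,0,0],
  [0,0,0],
  [0,0,0],
  [0,0.2,0],
  [0,0,-1],
  [0,0,-3],
  [0,0,-4],
  [0,0,-4],
  [0,0,0],
], spin=[0,0,0,0,0,0,0,0,0], gripper=3.1)

```text
time: 50.65
position: [0.4611, -0.2967, 0.3885]
eef_rot: [[0.978, -0.21, 0.007], [-0.21, -0.978, -0.003], [0.008, 0.001, -1.0]]
ft_force: [1.4, -0.6, -0.3]
gripper_width: 0.0306
```

drive_tool([
  [0,0,-3],
  [-3,0,-3],
  [-4,0,0],
  [-4,0,0],
  [-3,0,0],
  [0,0,0],
], spin=[0,0,0,0,0,0])

```text
time: 51.25
position: [0.319, -0.2654, 0.4424]
eef_rot: [[0.977, -0.212, -0.003], [-0.212, -0.977, 0.004], [-0.004, -0.003, -1.0]]
ft_force: [0.4, -0.3, 1.0]
gripper_width: 0.0307
```

```bash
python3 - <<'E'
from h import *
for c in('scene','top'):
    snap(c,c[0]+'27.png',(350,100,490,220),5)
    for n in ['hood_handle','latch_knob','latch_pivot']:
        for d in spot_point(n,c): print(c,n,np.array(d['centre']),round(d['confidence'],2),proj(d['centre'],c))
snap('scene','s27f.png')
E
python3 lat.py
```

```text
scene hood_handle [ 0.424 -0.151  0.099] 0.84 [423.818 193.295]
scene latch_knob [ 0.458 -0.299  0.109] 0.57 [444.815 178.473]
scene latch_knob [ 0.543 -0.169  0.002] 0.53 [399.764 205.696]
scene latch_pivot [ 0.53  -0.31   0.071] 0.66 [430.019 181.42 ]
top latch_knob [ 0.459 -0.297  0.11 ] 0.41 [444.241 176.955]
top latch_pivot [ 0.533 -0.314  0.072] 0.6 [438.959 163.471]
[ 0.097 -0.007  0.529  2.073  0.005  1.078 -1.158] [ 0.323 -0.266] 0.2135133552758065 theta -1.088224896664883 [-0.214 -0.002] 0.03112798136243378 [-0.545 -0.051  0.963]
```

View pics/s27.png

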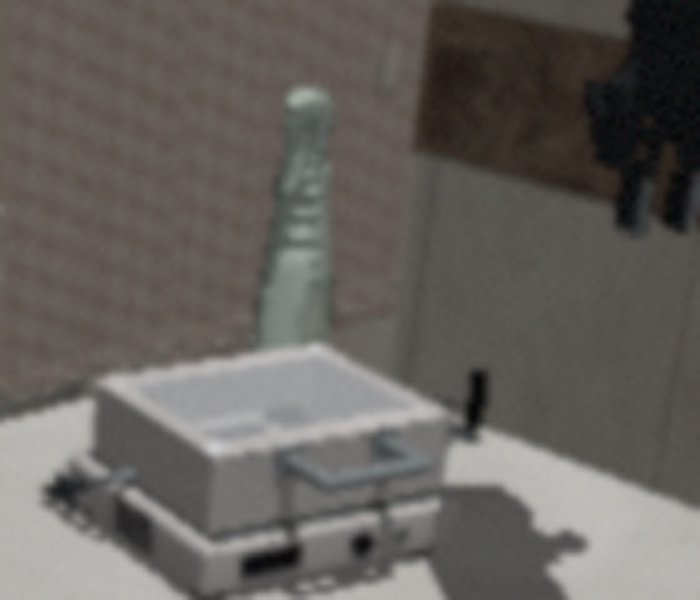

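View pics/t27.png

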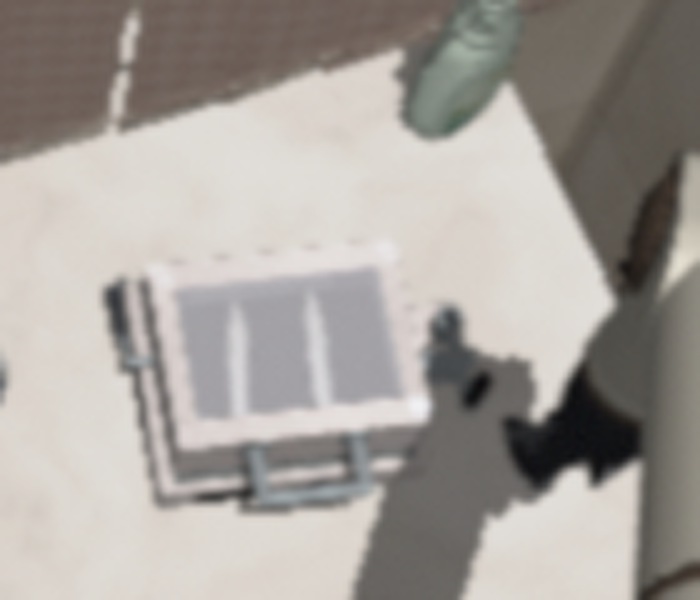

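View pics/s27f.png

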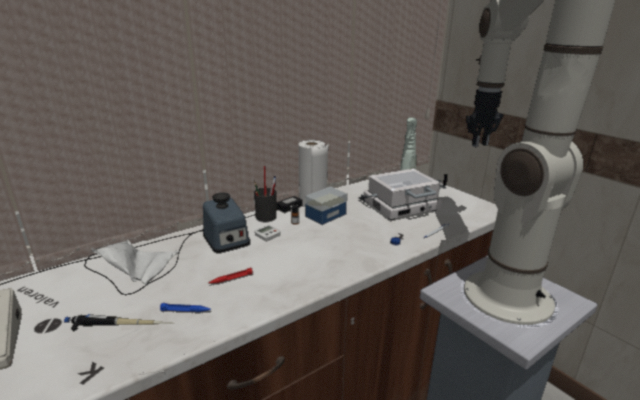

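Run:
```python
from h import *
snap('top','t28.png');snap('scene','s28.png',(380,210,480,260),7)
```

```text
(no output)
```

View pics/t28.png

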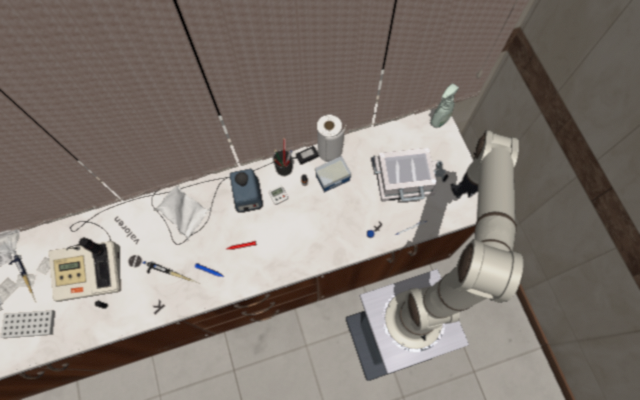

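View pics/s28.png

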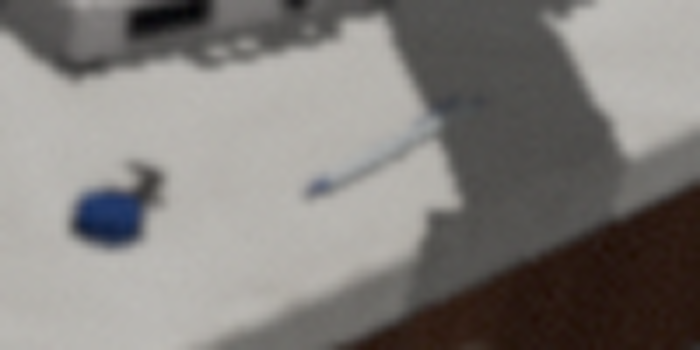

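The object at scene pixel (436,230) is a thin pen, so no tubes are left on the bench. The job is done and I'm handing it in.

```bash
python3 -c "
from station import bot; print(bot.finish_job())"
```

```text
the job is handed in; nothing more can be done
None
```

The shaker is loaded, closed and latched, and I handed the job in at about 51 s of the 210 s allowed. I swung the latch out and lifted the hood until it stayed open by itself. Both capped tubes on the bench went flat onto the mat, side by side. I then lowered the hood with the latch still out, and swung the latch home until it met a firm stop at about 10 N.

**Last checks:**
- **Latch:** the networks put the knob at (0.458, -0.298), its closed position at the start. The hood handle is also back at its closed place, about 96 mm over the worktop.
- **Tubes:** both show through the clear top, about 64 mm apart. Their middles measured about 0 to 5 mm from the mat centre along the shaker's depth, within the 10 mm allowed.
- **Rest of the bench:** the vial and timer look unmoved, and the red and blue look-alikes were left alone. I found only two tubes; the thin pen and the blue ball are not tubes.

**Doubts:**
- **Joint 7:** during the first latch swing it read 2.572 against its 2.57 limit. I backed off at once, but that may count as passing its range.
- **Tube angle:** both tubes lie roughly 5 to 10° off the shaker's axis by the pictures. My two camera views differed by up to about 8 mm on where the tubes lie.

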